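# Hang a pattern frame on the rail and slide it to its stop

### The job

Take the pattern frame out of its slotted stand, hook it onto the steel rail at the open right-hand end where there is no bar above the rail, and let go so that it hangs freely. Then push it along the rail to the left, under the keeper bar, until its hook bears against the stop collar, and leave it hanging there touching the collar. The collar is set to a mark and only lightly clamped: press against it gently enough that it does not shift, and do not disturb the tin, the printing block or the whetstone.

Things in the scene. Friction and masses are not known exactly. Their poses are not given: they have to be found in the camera images.
- rack: Fixed rack: round steel rail, 16 mm thick, between two posts (18 mm thick) on round feet. Origin on the table under the rail's middle; y runs along the rail to its left end, x away from the robot (at yaw 0), z up. Rail axis at x = 0, z = 190 mm; posts at y = -205 and +205. Hook on at the right, y = -205 to -50, with nothing above. Rail and hook are polished, friction about 0.2.
- rail_open (a point): Point on the rail's axis in the middle of its open right-hand part (rack y = -115 mm, z = 190 mm), a good place to hook on. Has the rack's axes.
- keeper_end (a point): Right-hand end of the keeper bar, at its underside (rack y = -25, z = 210 mm). The bar, 10 mm square, runs from here over the rail to the left post; from here a turned-up lip goes 22 mm further to the right, rising to z = 231. The hook slides under the bar but cannot be put on or taken off there.
- collar_face (a point): Centre (on the rail axis) of the right-hand face of the stop collar, a dark steel ring of 30 mm diameter, 20 mm wide, round the rail under the keeper bar, thumbscrew below. The face looks to the rack's -y; the point has the rack's axes. This face lies anywhere from rack y = 55 to 145 mm. The collar shifts if pushed with more than about 12 N.
- hanger: Loose pattern frame with hook, 0.2 to 0.33 kg. Origin: the point on the rail's axis when hung; its axes are then the rack's. At the start it stands in the stand, origin 142 mm above the table. Below the hook hangs a wooden board, 10 mm thick in x, 120 mm in y, at x = 0, from z = -46 down to -130 mm. Hook and grip: see hanger_mouth and hanger_grip.
- hanger_mouth (a point): Middle of the hook's mouth (hanger x = 13, z = -26 mm), open to +x. Steel hook, y = -32 to 32, 4 mm thick: top strap over z = 8; rear leg x = 11 to 15, down to z = -10; front leg x = -15 to -11; lower strap at z = -46 to -42; inside 22 mm wide. To hook on: hold it 18 to 34 mm (best 26) above hung height, move in +x till the rail is inside, lower until the rail bears it.
- hanger_grip (a point): On the upright wooden grip block in front of the hook (hanger x = -32, z = 34 mm). The block is 20 mm in x, 24 mm in y, z = 0 to 48 mm; fingers go on its two y faces from above. When hung, it can be pushed along the rail on its right (-y) face, best low, near rail height, or the frame tips.
- hanger_edge (a point): Middle of the hook's left edge (hanger x = 0, y = +32 mm, z = 0), with the hanger's axes; this edge meets the collar's face.
- stand: Fixed wooden stand, 56 x 130 x 44 mm, with a 13 mm wide, 32 mm deep slot along y, open at the top and ends. Origin at the centre of its underside.
- colour_tin: Bystander: flat reddish tin box, 75 x 118 x 25 mm, lying in front of the rail. Origin at the centre of its underside. Leave it alone.
- print_block: Bystander: dark wooden printing block with a low grip, 52 x 70 x 58 mm, right of the rack. Origin at the centre of its underside. Leave it alone.
- whetstone: Bystander: grey oil stone, 45 x 140 x 20 mm, behind on the right. Origin at the centre of its underside. Leave it alone.
Things that resemble listed ones, but are neither listed nor needed, are in the scene too. Leave any purple or red look-alike of the hanger alone.

How it is judged:
On the way, in this order (a step that is already met when the one before it is completed fails the run):
1. the frame hangs freely on the open part of the rail, its hook clear of the keeper bar, nothing of the robot touching it (x of hanger in the frame of rack between -0.007 and 0.007 m and z of hanger in the frame of rack between 0.182 and 0.196 m and angle between hanger's own z axis and vertical below 0.2 rad and y of hanger_edge in the frame of rack below -0.035 m and contact force between hanger and the arm below 0.1 N and contact force between hanger and the fingers below 0.1 N), for 0.3 s.
2. still hooked on the rail, the hook bears against the collar with at least 1.5 N (x of hanger in the frame of rack between -0.007 and 0.007 m and z of hanger in the frame of rack between 0.182 and 0.196 m and angle between hanger's own z axis and vertical below 0.2 rad and contact force between hanger and rack above 0.3 N and y of hanger_edge in the frame of collar_face above -0.004 m and contact force between hanger and collar above 1.5 N), for 0.1 s.
At the end, for the whole second after the job is handed in: The frame hangs on the rail at rest, upright within 0.2 rad, hook seated on the rail (within 7 mm across, -8 to +6 mm in height), its left edge within 4 mm of the collar's face (no more than 3 mm past it), and the collar within 3 mm of where it was set (x of hanger in the frame of rack between -0.007 and 0.007 m and z of hanger in the frame of rack between 0.182 and 0.196 m and angle between hanger's own z axis and vertical below 0.2 rad and y of hanger_edge in the frame of collar_face between -0.004 and 0.003 m and distance of collar_face from where it was at the start of the episode below 0.003 m and linear speed of hanger below 0.02 m/s and angular speed of hanger below 0.2 rad/s); the robot touches nothing.
It fails at once if the stop collar is shifted by more than 3 mm (distance of collar_face from where it was at the start of the episode above 0.003 m).
It fails at once if a bystander (tin, printing block or whetstone) is moved by more than 20 mm (distance of any of colour_tin, print_block, whetstone from where it was at the start of the episode above 0.02 m).
It also fails if it takes over 59 s, if anything falls off the work surface, if the arm or the gripper's body presses on something with over 40 N, if the wrist force passes 120 N, or if a joint passes its speed limit or range.

### The arm

A 6-joint arm with a two-finger parallel gripper is mounted at the origin on a cart in front of the work surface, level with it; the furniture and walls round the work are solid. World frame = base frame: x ahead of the robot, y to its left, z up, the work surface at z = 0. Lengths are in m, angles in rad, forces in N, time in s.
With the tool pointing down it reaches from about 0.35 to 0.875 m from the base axis. Payload 15.5 kg.
Tool frame: the origin (TCP) lies on the centre line of the jaws, within the pads' length; the fingertips stand 19 mm ahead of it and the grasp point (between the pads) is the TCP; z points along the fingers, x is the direction in which the jaws open and shut, and the axes are right-handed (so a half turn about z gives the same grasp; the last joint's range is limited). The gripper opens to 85 mm and grips with 20 to 120 N. Pads are 22 mm wide; open, the fingers measure 114 mm over their backs; the gripper's body (76 mm by 85 mm) begins 54 mm behind the grasp point. The pads swing forward as they close: fully open they stand 13 mm farther back than shut.
Start: joints at [-1.308, 0.494, 1.345, -0, 1.302, -0.096], TCP at [0.219, -0.585, 0.25] pointing down, gripper open.
Joint ranges: [-2.91, 2.91], [-0.82, 2.16], [0.22, 2.67], [-1.22, 4.37], [0.12, 2.79], [-3.08, 3.08]. Speed limits (rad/s): [1.89, 1.89, 2.57, 3.01, 3.01, 3.01].

### API

Orientations are given as a unit quaternion [w, x, y, z].
In Python, from station import r gives the robot as it stands.
- The arm moves only by the tool play_rows, never from a script. Its argument "motion" is a list of rows, each a list of 3 entries, a list of its own where there are three numbers: the shift along the tool's x, y, z in mm, then the turn, a rotation vector about the tool's x, y, z in degrees, then the opening, from 0 (shut) to 1 (fully open). A call has 1 to 5 rows; each row is the pose to reach, as a shift and turn from the pose commanded when the call began, along the tool's axes at that moment; what a row does not reach only later rows make up. A row lasts 1/12 s, in which the tool goes at most 41.7 mm and 7.16 degrees, less where a joint would pass 70% of its speed; a pose out of reach is approached as far as the arm can. A call with a gripper value outside its range is refused whole. The fingers move at their own pace and stop on an object; the grip force is fixed at half the most. Time passes only in rows, so rows that repeat a pose let the fingers close. It gives the time, the measured TCP pose, the force and the opening at its end, in the units of the state.
- r.sense(): the state, without advancing time (a new reading comes with each control period).
- r.capture(name): name is "side" or "top" or "wrist"; returns a dict with "frame" (480x640x3 uint8, red, green, blue), "K" (3x3 intrinsics, pixels), "world_to_cam" (4x4, takes a point from world to camera coordinates). Camera axes: x right, y down, z forward; pixel columns grow to the right and rows downward; lengths in m; the calibration is good to about 2 mm. A picture is of the moment at which its call begins. There is no depth.
- r.finish_job(): hands the job in, once; it reports no verdict.
Trained networks look in a picture, given as the dict that the camera call returned (one of the last four; its "shot" number tells which), for a name from the list of things; names that differ only in an ending like _2 or _b are one class to them, and where a whole thing is asked for, a point or a joint stands for the part that bears it (a point fixed in the world has none). Each returns a list of dicts, best first, with "p" (0 to 1); they miss things now and then, are a little off and sometimes report something else, mostly with a low value. They report only what shows in the picture. A call takes as long as a camera call. They do not tell look-alikes from the thing itself.
- r.search_frame(picture, name): "uv" ([column, row] in pixels, amid what is visible of it).
The state is a dict: "clock": time; "q": joint angles; "dq": joint speeds; "joint_torque": joint torques, N m; "tool_pos": TCP position; "orientation": TCP orientation; "contact_force": force on the tool from outside, world axes, zero at the start; "wrist_torque": the same for the moment, N m; "opening": opening from 0.0 (shut) to 1.0 (fully open).
Only numpy, scipy, OpenCV 4.12 (cv2) and the standard library are available. Lean on these libraries where they do the work, as an engineer would, in place of code of your own. Each camera call takes 0.05 s, during which the arm holds its last target.

## Working session

There is one attempt and no reset: what is moved stays moved. The work goes in short steps, Python scripts to look and compute and a tool call to move; the robot and the scene stay as the last step left them, time stands still between calls to the robot, and variables do not carry over. Pictures are saved under pics/ and viewed, and the job is handed in when it is done.

Besides the shell and the picture viewer there is one more tool, called after "Request:" as a command line: name --argument value ..., lists and objects as JSON in quotes. play_rows: Moves the arm, as the interface text tells. Its arguments: {"type":"object","properties":{"motion":{"type":"array","items":{"type":"array"}}},"required":["motion"]}

```bash
ls; mkdir -p pics; python3 - <<'E'
from station import r
import cv2,json
print(r.sense())
for n in ["side","top","wrist"]:
    c=r.capture(n); cv2.imwrite(f"pics/{n}0.png",c["frame"][:,:,::-1]); print(n,c["K"].tolist(),c["world_to_cam"].tolist())
    for t in ["hanger","rack","rail_open","keeper_end","collar_face","hanger_grip","hanger_edge","stand","colour_tin","print_block","whetstone"][:]:
        if n=="wrist":break
        print(t,[(round(d["p"],2),[round(x) for x in d["uv"]]) for d in r.search_frame(c,t)][:4])
E
```

```text
pics
{'clock': 0.0, 'q': array([-1.30847701e+00,  4.94169726e-01,  1.34615289e+00, -3.63004518e-05,
        1.30249148e+00, -9.54703449e-02]), 'dq': array([-0.00086537,  0.00169739, -0.00042718,  0.00025928,  0.0007166 ,
       -0.00053055]), 'joint_torque': array([ 7.09227708e-03, -8.82147574e+01, -3.83862162e+01,  4.20894430e-04,
        1.00610062e-02,  5.03570391e-06]), 'tool_pos': array([ 0.21879761, -0.58508076,  0.24970124]), 'orientation': array([-3.80996818e-04,  8.21648726e-01, -5.69993858e-01, -4.77625728e-04]), 'contact_force': array([-0.54171959, -0.48660076,  0.34462819]), 'wrist_torque': array([-0.00436857,  0.02149118, -0.04624649]), 'opening': 1.002456930784538}
side [[543.3512200523206, 0.0, 325.35978993058444], [0.0, 543.3512200523206, 235.34341891138365], [0.0, 0.0, 1.0]] [[0.9223287191940361, -0.3864059186339733, -0.0004469838074553209, -0.6423373059335393], [-0.2254116415673115, -0.5371043621056791, -0.8128397726815423, 0.05721367286914979], [0.31384602211246654, 0.7498062218011309, -0.5824871708050698, 1.478789701032765], [0.0, 0.0, 0.0, 1.0]]
hanger [(0.89, [3
[... 1000 characters left out ...]
pen [(0.86, [160, 209])]
keeper_end [(0.56, [162, 210])]
collar_face [(0.39, [184, 208])]
hanger_grip [(0.69, [384, 278]), (0.69, [417, 238]), (0.67, [469, 278])]
hanger_edge [(0.72, [423, 237]), (0.58, [470, 274])]
stand []
colour_tin []
print_block [(0.85, [346, 247])]
whetstone [(0.81, [330, 209])]
wrist [[377.4479990047217, 0.0, 322.8795067433277], [0.0, 377.4479990047217, 237.58640313806694], [0.0, 0.0, 1.0]] [[0.35020717705360654, -0.936672257103546, 0.0001261455299361941, -0.6251183046136994], [-0.8993459772730307, -0.33621381655436305, 0.279530110579824, -0.03595732728193874], [-0.26178568773514616, -0.09800689940254162, -0.9601369180312451, 0.3789810013128545], [0.0, 0.0, 0.0, 1.0]]
```

View pics/side0.png

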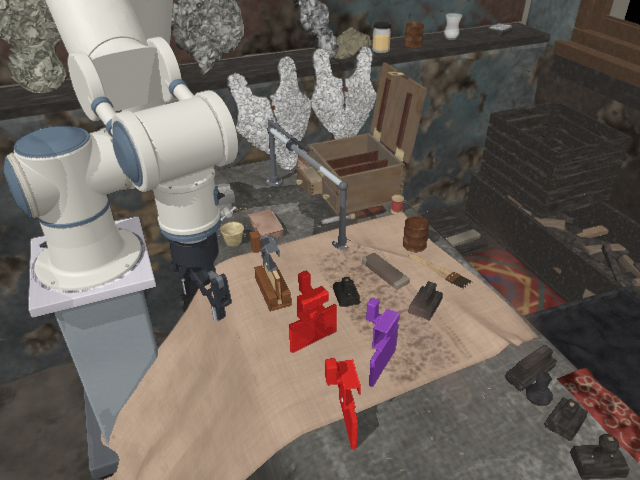

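View pics/top0.png

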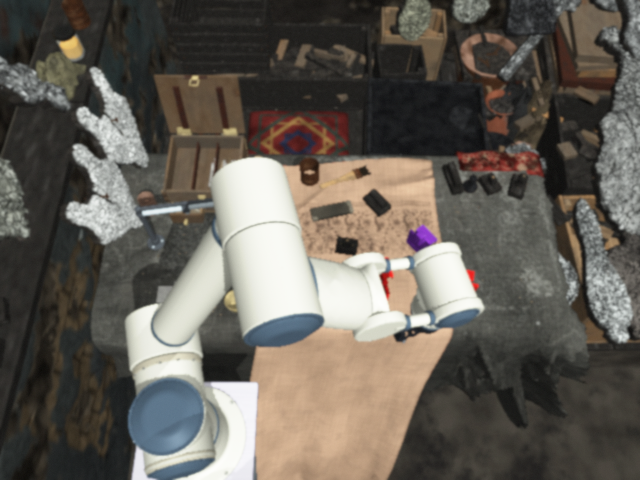

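View pics/wrist0.png

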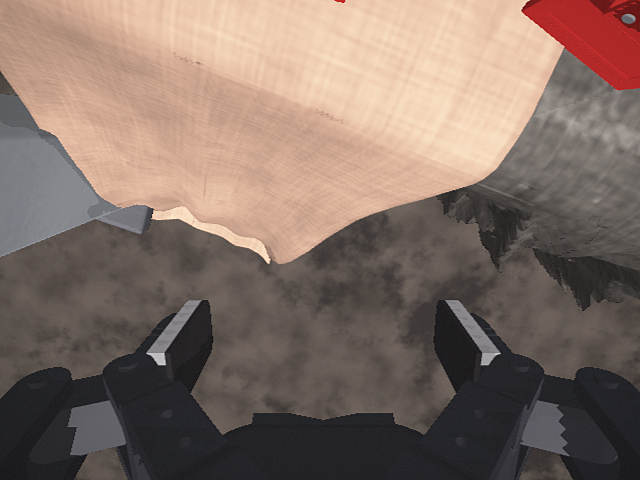

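Candidates in the side view: reds at (313,318) and (345,390), purple at (383,340), and a steel-and-wood one at (270,265) that stands in a wooden slotted block. The last fits: it has natural colours and is in the stand. I'll confirm with an enlarged crop.

```bash
cat > h.py <<'E'
import numpy as np
def ray(c,uv):
    K=np.array(c["K"]);T=np.array(c["world_to_cam"]);R=T[:3,:3];o=-R.T@T[:3,3]
    d=R.T@np.linalg.inv(K)@np.array([uv[0],uv[1],1.0]); return o,d/np.linalg.norm(d)
def atz(c,uv,z):
    o,d=ray(c,uv); return o+d*(z-o[2])/d[2]
def proj(c,P):
    P=np.atleast_2d(P);T=np.array(c["world_to_cam"]);p=P@T[:3,:3].T+T[:3,3];p=p@np.array(c["K"]).T
    return p[:,:2]/p[:,2:]
E
python3 - <<'E'
import cv2
from station import r
from h import *
c=r.capture("side");f=c["frame"][:,:,::-1]
a=cv2.resize(f[215:335,225:385],(800,600),interpolation=cv2.INTER_CUBIC);cv2.imwrite("pics/c1.png",a)
a=cv2.resize(f[105:255,220:420],(800,600),interpolation=cv2.INTER_CUBIC);cv2.imwrite("pics/c2.png",a)
print("stand",atz(c,(274,291),.03),"feet",atz(c,(342,244),0),atz(c,(273,181),0),"railR",atz(c,(343,186),.19))
E
```

```text
stand [ 0.4096009  -0.36219343  0.03      ] feet [ 0.65717879 -0.21449388  0.        ] [0.58948053 0.19636545 0.        ] railR [ 0.65508698 -0.21742781  0.19      ]
```

View pics/c1.png

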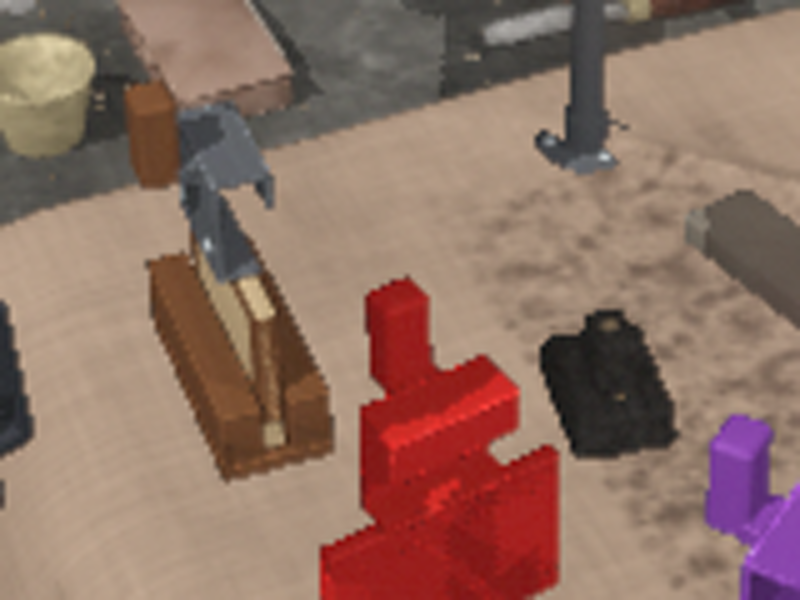

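View pics/c2.png

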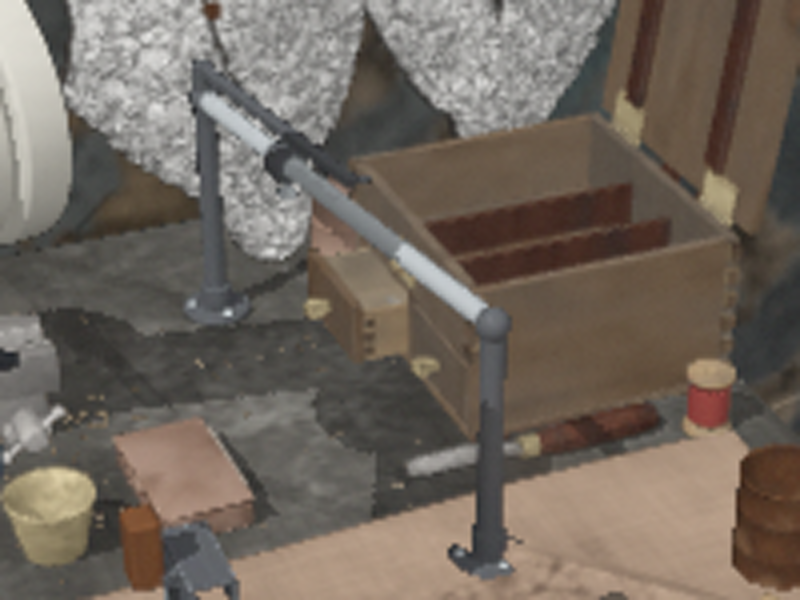

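The crop confirms it: the steel hook with a wooden grip at (255,242), standing in the brown stand. In the second crop the rail, keeper and dark collar (at about (289,145) full-frame) are clear. Next I'll get first pose estimates.

```bash
python3 - <<'E'
from station import r
from h import *
c=r.capture("side")
A=lambda u,v,z:atz(c,(225+u/5,215+v/5),z)
a,b,d=A(228,418,.044),A(330,385,.044),A(150,262,.044)
print(a,b,d,np.linalg.norm(a-b),np.linalg.norm(a-d),"yaw",np.arctan2(-(d-a)[0],(d-a)[1]),np.arctan2((b-a)[1],(b-a)[0]), "centre",(b+d)/2)
B=lambda u,v,z:atz(c,(220+u/4,105+v/4),z)
print("railR",B(492,320,.19),"railL",B(205,98,.19),"footR",B(487,562,0),"footL",B(216,308,0),"keeperlip",B(368,181,.231),"collar right edge",B(290,165,.19),"grip top",A(150,88,.19),"hooktop ctr",A(225,130,.154))
E
```

```text
[ 0.38950333 -0.39999816  0.044     ] [ 0.44153566 -0.39664751  0.044     ] [ 0.38934546 -0.27394731  0.044     ] 0.05214009356895323 0.12605094970646044 yaw 0.001252498637875019 0.06430670926558421 centre [ 0.41544056 -0.33529741  0.044     ]
railR [ 0.65718958 -0.21275863  0.19      ] railL [0.59114924 0.1845537  0.19      ] footR [ 0.65365258 -0.22064912  0.        ] footL [0.59046168 0.18876228 0.        ] keeperlip [ 0.62650685 -0.07258462  0.231     ] collar right edge [0.61255839 0.04961846 0.19      ] grip top [ 0.38387145 -0.33045722  0.19      ] hooktop ctr [ 0.41864836 -0.32695451  0.154     ]
```

Request:
play_rows --motion '[[[-30,-36,-30],[0,0,4],1],[[-60,-72,-60],[0,0,8],1],[[-90,-108,-80],[0,0,12],1],[[-120,-144,-80],[0,0,16],1],[[-150,-180,-80],[0,0,18.5],1]]'

```text
clock: 1.77
tool_pos: [0.3136, -0.4197, 0.3278]
orientation: [0.0, 0.718, -0.696, 0.001]
contact_force: [1.2, -0.3, 0.1]
opening: 0.997
```

Request:
play_rows --motion '[[[-30,-20,0],[0,0,0],1],[[-60,-40,0],[0,0,0],1],[[-78,-49,0],[0,0,0],1],[[-78,-49,0],[0,0,0],1]]'

```text
clock: 2.1
tool_pos: [0.3604, -0.3375, 0.3264]
orientation: [-0.0, 0.72, -0.694, -0.0]
contact_force: [0.2, -0.8, 0.3]
opening: 0.997
```

```bash
python3 - <<'E'
from station import r
import cv2
from h import *
print(r.sense()["tool_pos"],r.sense()["orientation"])
for n in ["wrist","top"]:
    c=r.capture(n); cv2.imwrite(f"pics/{n}1.png",c["frame"][:,:,::-1]); np.save(n+"1.npy",c,allow_pickle=True)
    T=np.array(c["world_to_cam"]);print(-T[:3,:3].T@T[:3,3])
E
```

```text
[ 0.36044673 -0.33752268  0.32641127] [-4.49168903e-04  7.20422774e-01 -6.93535019e-01 -4.30064973e-05]
[ 0.43173624 -0.33486555  0.45015987]
[-0.20742017 -0.3270738   1.62042281]
```

View pics/wrist1.png

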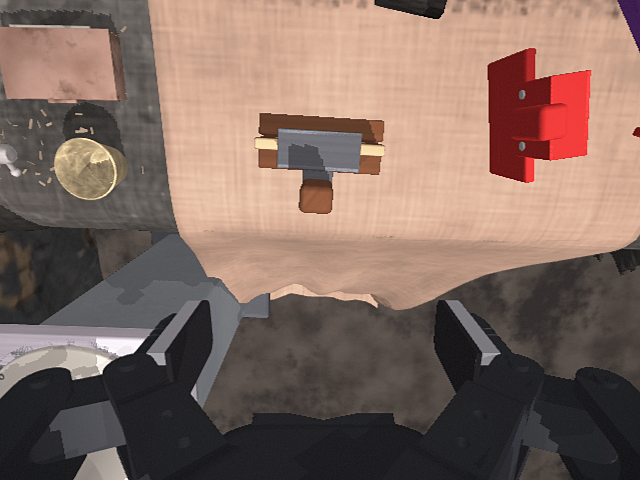

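View pics/top1.png

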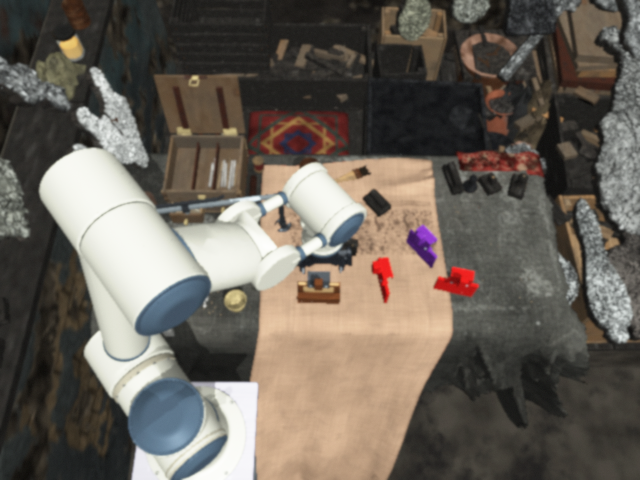

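```bash
python3 - <<'E'
import cv2
f=cv2.imread("pics/wrist1.png")
cv2.imwrite("pics/c3.png",cv2.resize(f[100:220,240:400],(800,600),interpolation=cv2.INTER_CUBIC))
E
```

```text
(no output)
```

View pics/c3.png

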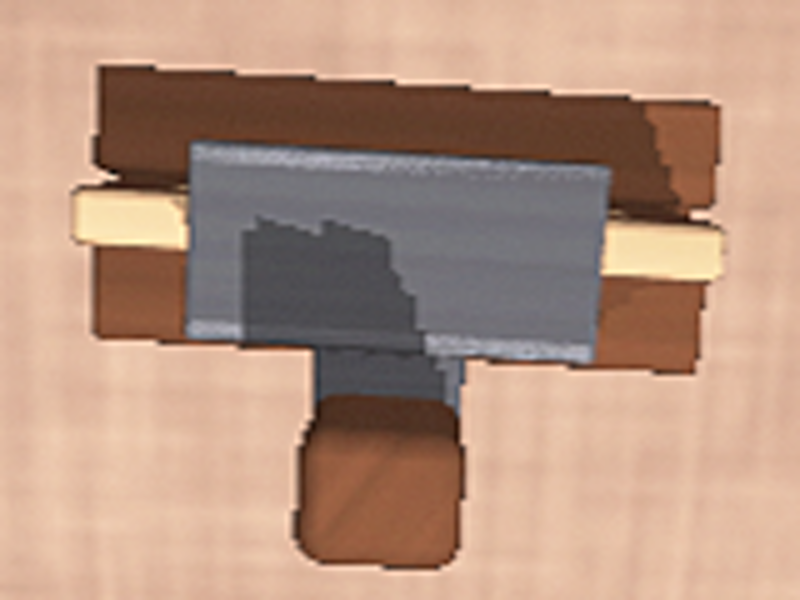

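```bash
cat > fit.py <<'E'
from h import *
from scipy.optimize import least_squares
def fit(c,P,uv,x0,z=None):
    P=np.array(P)/1000.;uv=np.array(uv,float)
    def tr(s):
        ca,sa=np.cos(s[2]),np.sin(s[2]);Q=P.copy()
        Q[:,0]=s[0]+ca*P[:,0]-sa*P[:,1];Q[:,1]=s[1]+sa*P[:,0]+ca*P[:,1];Q[:,2]=P[:,2]+(z if z is not None else s[3]);return Q
    f=lambda s:(proj(c,tr(s))-uv).ravel()
    m=least_squares(f,x0);return m.x,m.fun.reshape(-1,2)
E
python3 - <<'E'
from fit import *
c=np.load("wrist1.npy",allow_pickle=True).item()
P=[(15,32,12),(15,-32,12),(-15,-32,12),(-15,32,12),(0,60,-46),(0,-60,-46),(-42,0,48)]
uv=[(240+a/5,100+b/5) for a,b in [(192,143),(611,169),(595,362),(187,335),(75,215),(722,252),(380,567)]]
for z in (.142,None):
    s,e=fit(c,P,uv,[.416,-.333,0]+([] if z else [.142]),z);print(s,e.round(1).tolist())
    ca,sa=np.cos(s[2]),np.sin(s[2]);print("grip",s[0]-ca*.032,s[1]-sa*.032)
E
```

```text
[ 0.41504658 -0.33260206 -0.01948403] [[-0.4, -1.0], [0.5, -1.1], [0.4, 0.2], [-0.3, 0.8], [-0.8, -0.0], [1.0, 0.3], [-0.4, 1.0]]
grip 0.38305265452258513 -0.33197861408681967
[ 0.41469239 -0.33256146 -0.01953679  0.1373831 ] [[0.3, -0.5], [-0.2, -0.7], [-0.2, 0.0], [0.3, 0.7], [0.0, 0.2], [0.1, 0.4], [-0.3, 0.0]]
grip 0.3826984951955182 -0.33193632355086017
```

Request:
play_rows --motion '[[[-4.6,-22.8,20],[0,0,3.3],1],[[-4.6,-22.8,55],[0,0,3.3],1],[[-4.6,-22.8,90],[0,0,3.3],1],[[-4.6,-22.8,115],[0,0,3.3],1],[[-4.6,-22.8,115],[0,0,3.3],1]]'

```text
clock: 2.62
tool_pos: [0.3797, -0.3348, 0.2068]
orientation: [0.0, -0.699, 0.715, 0.004]
contact_force: [-1.8, 0.6, -1.4]
opening: 0.999
```

```bash
python3 - <<'E'
from station import r
import cv2
print(r.sense()["tool_pos"],r.sense()["orientation"])
c=r.capture("wrist"); a=c["frame"][:,:,::-1]
c=r.capture("side"); b=cv2.resize(c["frame"][200:320,170:330,::-1],(640,480))
cv2.imwrite("pics/d1.png",cv2.resize(cv2.hconcat([a.copy(),b]),(800,300)))
E
```

```text
[ 0.37971267 -0.33479036  0.20683937] [ 3.25194786e-05 -6.98646235e-01  7.15458314e-01  3.58304874e-03]
```

View pics/d1.png

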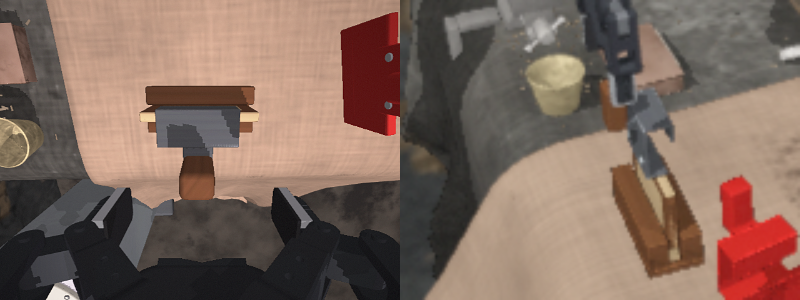

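Request:
play_rows --motion '[[[0,0,0],[0,0,0],1],[[0,0,0],[0,0,0],1]]'

```text
clock: 2.88
tool_pos: [0.3823, -0.3366, 0.2129]
orientation: [-0.0, -0.699, 0.715, -0.002]
contact_force: [0.7, -1.6, 0.1]
opening: 0.996
```

Request:
play_rows --motion '[[[-4.5,-1,15],[0,0,0],1],[[-4.5,-1,30],[0,0,0],1],[[-4.5,-1,41],[0,0,0],1],[[-4.5,-1,41],[0,0,0],1],[[-4.5,-1,41],[0,0,0],1]]'

```text
clock: 3.3
tool_pos: [0.3831, -0.3315, 0.171]
orientation: [-0.0, -0.699, 0.715, -0.0]
contact_force: [0.2, 0.2, 0.9]
opening: 0.998
```

```bash
python3 - <<'E'
from station import r
import cv2
print(r.sense()["tool_pos"],r.sense()["orientation"])
c=r.capture("wrist"); a=c["frame"][:,:,::-1]
cv2.imwrite("pics/d2.png",a)
E
```

```text
[ 0.38313075 -0.33145101  0.17100856] [-3.16591005e-05 -6.99038569e-01  7.15083812e-01 -4.68958671e-04]
```

View pics/d2.png

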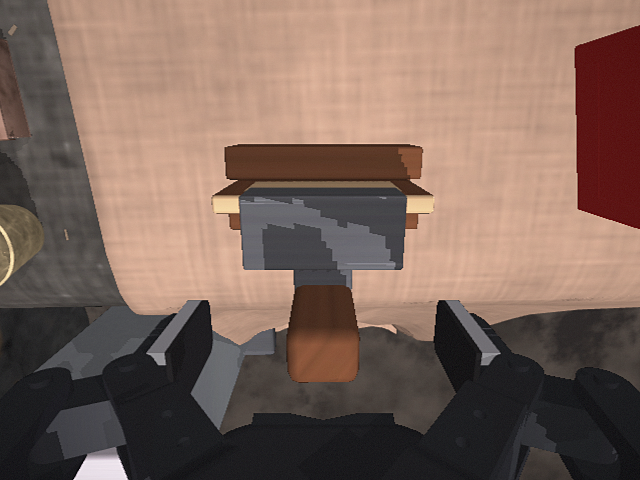

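The grip block at (323,335) is centred between the pads at (180,330) and (470,330), so I'll close.

Request:
play_rows --motion '[[[0,0,0],[0,0,0],0.5],[[0,0,0],[0,0,0],0.3],[[0,0,0],[0,0,0],0.1],[[0,0,0],[0,0,0],0],[[0,0,0],[0,0,0],0]]'

```text
clock: 3.77
tool_pos: [0.3829, -0.3311, 0.1703]
orientation: [0.0, -0.699, 0.715, -0.0]
contact_force: [-0.3, 0.1, 0.2]
opening: 0.3
```

Request:
play_rows --motion '[[[0,0,0],[0,0,0],0],[[0,0,0],[0,0,0],0],[[0,0,0],[0,0,0],0],[[0,0,0],[0,0,0],0]]'

```text
clock: 4.1
tool_pos: [0.3829, -0.3312, 0.1704]
orientation: [-0.0, -0.699, 0.715, -0.0]
contact_force: [-0.5, -0.8, 5.6]
opening: 0.271
```

Request:
play_rows --motion '[[[0,0,-15],[0,0,0],0],[[0,0,-35],[0,0,0],0],[[0,0,-65],[0,0,0],0],[[0,0,-95],[0,0,0],0],[[0,0,-95],[0,0,0],0]]'

```text
clock: 4.52
tool_pos: [0.3843, -0.3325, 0.2699]
orientation: [-0.0, -0.699, 0.715, -0.003]
contact_force: [-0.3, -0.6, -1.0]
opening: 0.272
```

```bash
python3 - <<'E'
from station import r
import cv2,numpy as np
s=r.sense();print(s["tool_pos"],s["orientation"],s["contact_force"],s["opening"])
o=[]
for n in ["wrist","side","top"]:
    c=r.capture(n); o.append(c["frame"][:,:,::-1].copy());cv2.imwrite(f"pics/{n}3.png",o[-1]);np.save(n+"3.npy",c,allow_pickle=True)
cv2.imwrite("pics/d3t.png",cv2.resize(o[2][160:280,110:270],(800,600),interpolation=cv2.INTER_CUBIC))
E
```

```text
[ 0.38427147 -0.33247867  0.26991586] [-1.22337026e-04 -6.99084675e-01  7.15030388e-01 -3.48513344e-03] [-0.27686355 -0.59135096 -0.980411  ] 0.2715301950774011
```

View pics/wrist3.png

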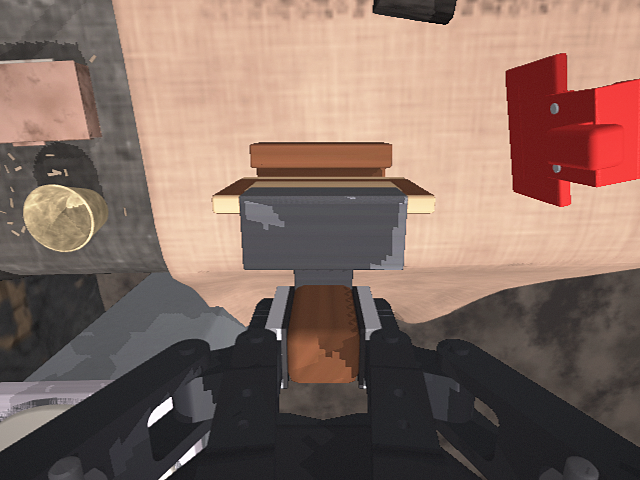

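View pics/side3.png

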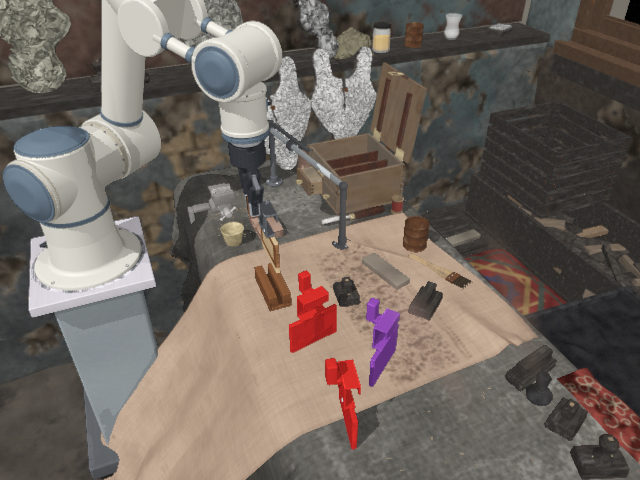

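View pics/d3t.png

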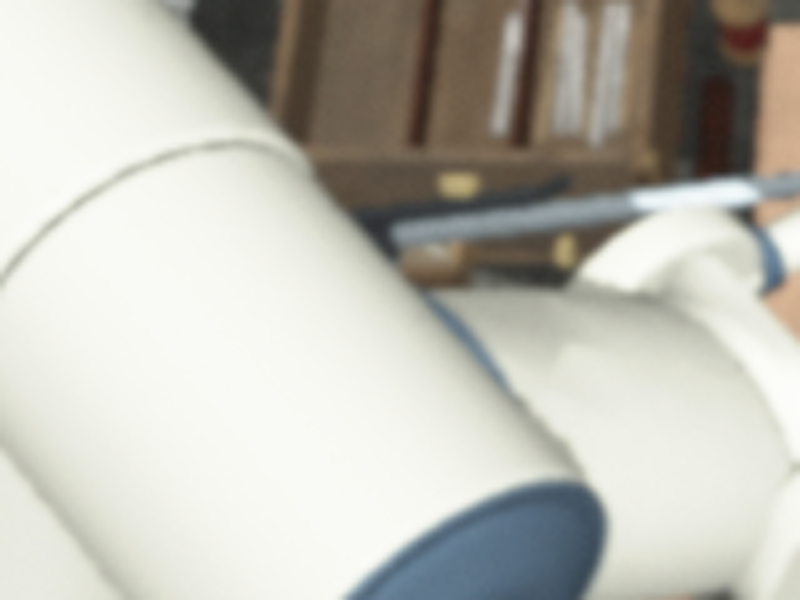

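```bash
python3 - <<'E'
from fit import *
cs=np.load("side3.npy",allow_pickle=True).item();ct=np.load("top3.npy",allow_pickle=True).item()
S=lambda u,v:(220+u/4,105+v/4)
Tt=lambda u,v:(110+u/5,160+v/5)
P=[(0,-205,190),(0,205,190),(0,-47,231),(0,-205,3),(0,205,3)]
uv=[S(492,320),S(205,98),S(368,181),S(487,562),S(216,305)]
s,e=fit(cs,P,uv,[.62,-.01,.16],0.0);print(s,e.round(1).tolist())
# top check
ca,sa=np.cos(s[2]),np.sin(s[2])
W=lambda p:np.array([s[0]+ca*p[0]-sa*p[1],s[1]+sa*p[0]+ca*p[1],p[2]])/1
print("top lip proj",proj(ct,W((0,-.047,.231))),Tt(567,182))
for u,v in [(420,233),(640,205),(760,191)]:
    q=atz(ct,Tt(u,v),.19);d=q[:2]-s[:2];print("top rail pt in rack x,y",d@[ca,sa],d@[-sa,ca])
for u,v in [(300,172),(350,213),(430,272)]:
    q=atz(cs,S(u,v),.19);d=q[:2]-s[:2];print("side rail pt in rack x,y",d@[ca,sa],d@[-sa,ca])
q=atz(ct,Tt(395,237),.19);d=q[:2]-s[:2];print("collar top",d@[-sa,ca])
print("rail_open",W((0,-.115,.19)))
E
```

```text
[ 0.62205021 -0.0180491   0.15530396] [[0.0, 1.7], [-0.2, 0.1], [-0.1, -1.4], [0.0, -0.9], [0.3, 0.6]]
top lip proj [[226.47658023 195.83466468]] (223.4, 196.4)
top rail pt in rack x,y 0.002654074798090914 0.05387595947314454
top rail pt in rack x,y 0.00278215010155703 -0.07548974153815169
top rail pt in rack x,y 0.001977104953968883 -0.1466677569010844
side rail pt in rack x,y 0.0018128710695728006 0.05449265276341387
side rail pt in rack x,y 0.0007324774337099396 -0.02020739443771965
side rail pt in rack x,y 0.00391953421007302 -0.12233182435425716
collar top 0.06849642164910144
rail_open [ 0.63983846 -0.13166502  0.19      ]
```

Request:
play_rows --motion '[[[-15,-13,0],[0,0,0],0],[[-38,-32,0],[0,0,0],0],[[-62,-53,0],[0,0,0],0],[[-86,-74,0],[0,0,0],0],[[-110,-94,0],[0,0,0],0]]'

```text
clock: 5.08
tool_pos: [0.4795, -0.2216, 0.2635]
orientation: [-0.0, -0.699, 0.715, 0.001]
contact_force: [0.5, -0.6, -2.9]
opening: 0.272
```

Request:
play_rows --motion '[[[-24,-20,5],[0,0,-3],0],[[-48,-40,10],[0,0,-6],0],[[-70,-60,15],[0,0,-9],0],[[-80,-68,20],[0,0,-10.3],0],[[-80,-68,20],[0,0,-10.3],0]]'

```text
clock: 5.5
tool_pos: [0.5496, -0.1423, 0.2425]
orientation: [0.0, 0.762, -0.648, -0.002]
contact_force: [-0.1, -0.4, -2.8]
opening: 0.272
```

Request:
play_rows --motion '[[[0,0,0],[0,0,0],0],[[0,0,0],[0,0,0],0],[[0,0,0],[0,0,0],0]]'

```text
clock: 5.75
tool_pos: [0.5484, -0.1456, 0.245]
orientation: [0.0, 0.76, -0.65, -0.0]
contact_force: [0.4, 0.3, -2.9]
opening: 0.271
```

```bash
python3 - <<'E'
from station import r
import cv2,numpy as np
s=r.sense();print(s["tool_pos"],s["orientation"],s["contact_force"],s["opening"])
o=[]
for n in ["wrist","side","top"]:
    c=r.capture(n); o.append(c["frame"][:,:,::-1].copy());cv2.imwrite(f"pics/{n}4.png",o[-1]);np.save(n+"4.npy",c,allow_pickle=True)
cv2.imwrite("pics/d4s.png",cv2.resize(o[1][105:255,220:420],(800,600),interpolation=cv2.INTER_CUBIC))
cv2.imwrite("pics/d4t.png",cv2.resize(o[2][160:280,130:290],(800,600),interpolation=cv2.INTER_CUBIC))
E
```

```text
[ 0.54841445 -0.14563245  0.24495664] [ 1.76499491e-04  7.59841340e-01 -6.50108499e-01 -2.17052147e-04] [ 0.38859054  0.26297779 -2.90197015] 0.2712819021212074
```

View pics/wrist4.png

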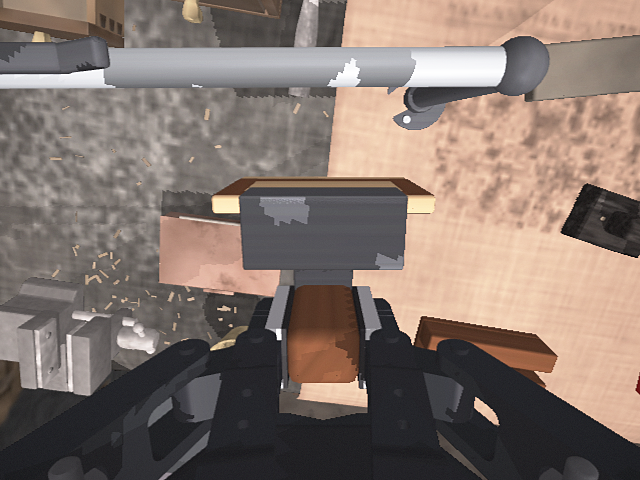

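View pics/d4s.png

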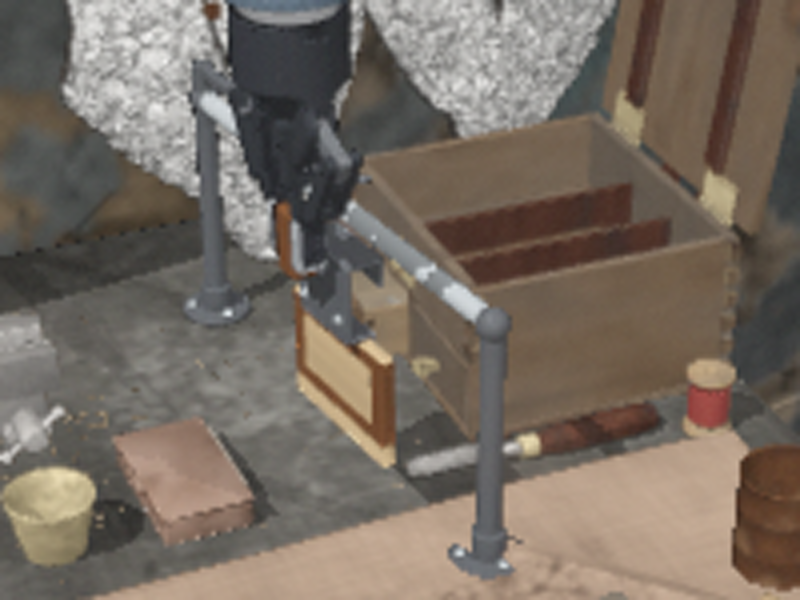

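View pics/d4t.png

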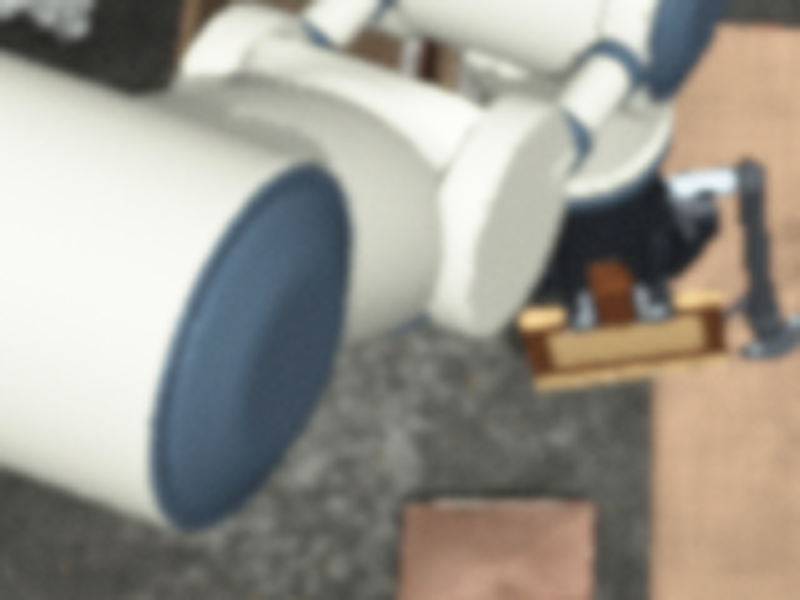

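```bash
python3 - <<'E'
import cv2
f=cv2.imread("pics/wrist4.png")
cv2.imwrite("pics/c5.png",cv2.resize(f[160:300,200:440],(800,467),interpolation=cv2.INTER_CUBIC))
cv2.imwrite("pics/c6.png",cv2.resize(f[20:120,60:300],(800,333),interpolation=cv2.INTER_CUBIC))
cv2.imwrite("pics/c7.png",cv2.resize(f[20:120,340:580],(800,333),interpolation=cv2.INTER_CUBIC))
E
```

```text
(no output)
```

View pics/c5.png

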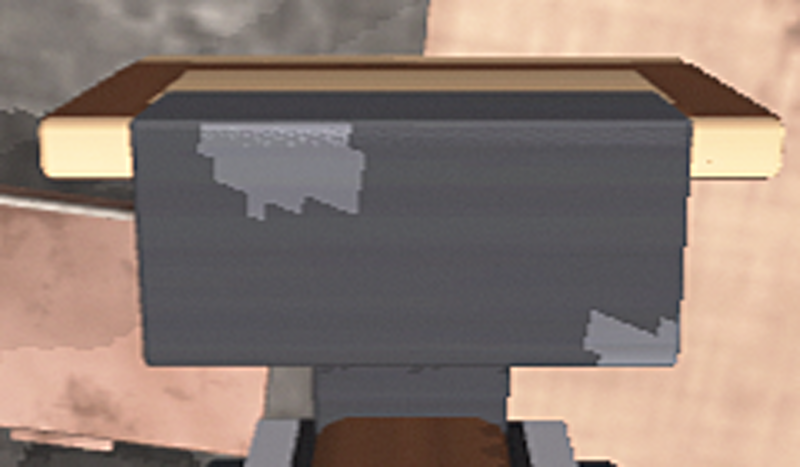

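View pics/c6.png

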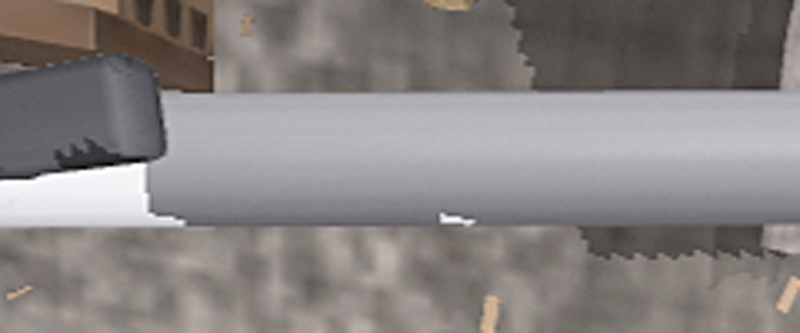

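View pics/c7.png

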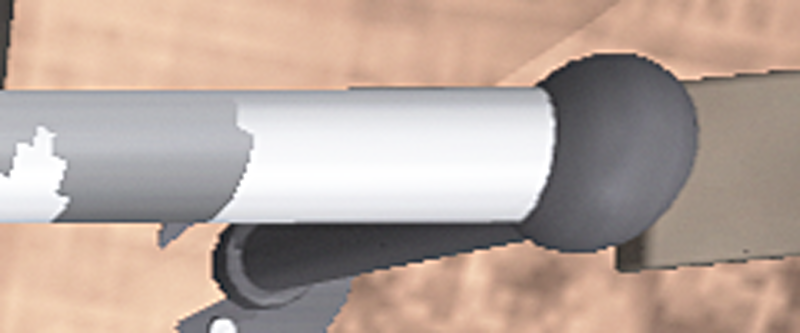

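```bash
python3 - <<'E'
from fit import *
c=np.load("wrist4.npy",allow_pickle=True).item()
k=.3
P=[(15,32,12),(15,-32,12),(-15,-32,12),(-15,32,12),(5,60,-46),(5,-60,-46),(-5,60,-46),(-5,-60,-46)]
uv=[(200+a*k,160+b*k) for a,b in [(132,119),(690,119),(680,366),(147,366),(40,117),(782,117),(40,179),(782,179)]]
for z in (.2166,None):
    s,e=fit(c,P,uv,[.58,-.14,.155]+([] if z else [.216]),z);print(s,e.round(1).tolist())
def bis(u,v1,v2):
    o,a=ray(c,(u,v1));_,b=ray(c,(u,v2));d=a+b;return o+d*(.19-o[2])/d[2]
a=bis(60+270*k,20+92*k,20+226*k);b=bis(340+330*k,20+88*k,20+222*k)
ball=atz(c,(340+612*k,20+152*k),.19)
d=b-a;yaw=np.arctan2(d[0],-d[1]);print(a,b,"rail yaw",yaw,"ball",ball)
ex=np.array([np.cos(yaw),np.sin(yaw)]);ey=np.array([-ex[1],ex[0]])
print("hanger rel rail x",(s[:2]-a[:2])@ex,"y(rack)",(s[:2]-ball[:2])@ey-.205)
print("lip end rack y",(atz(c,(60+163*k,20+110*k),.231)[:2]-ball[:2])@ey-.205)
lam=[(.62205-a[0])*ex[0]+(-.018-a[1])*ex[1]];print("prior rack origin vs rail",lam)
E
```

```text
[ 0.58013553 -0.14095634  0.15609305] [[-1.5, -0.2], [2.1, -0.3], [0.3, 0.6], [-1.2, 0.7], [-2.0, 0.2], [2.2, 0.0], [-0.4, 0.1], [0.6, -0.1]]
[ 0.57964898 -0.14103638  0.15609537  0.21441015] [[-0.2, 0.1], [0.7, -0.1], [-0.9, -0.3], [-0.0, -0.2], [-0.7, 0.4], [0.9, 0.2], [0.8, 0.1], [-0.6, -0.1]]
[ 0.63133271 -0.05241591  0.19      ] [ 0.65188548 -0.18063214  0.19      ] rail yaw 0.15894554298756897 ball [ 0.65807821 -0.21687971  0.19      ]
hanger rel rail x -0.06505884454155625 y(rack) -0.11769914209437825
lip end rack y -0.04651939766525004
prior rack origin vs rail [np.float64(-0.003718452409684176)]
```

Request:
play_rows --motion '[[[0,-12,0],[0,0,0],0],[[0,-26,0],[0,0,0],0],[[0,-40,0],[0,0,0],0],[[0,-54,0],[0,0,0],0],[[0,-60,0],[0,0,0],0]]'

```text
clock: 6.32
tool_pos: [0.6096, -0.1356, 0.2452]
orientation: [-0.0, 0.76, -0.65, 0.0]
contact_force: [-0.3, -0.3, -2.5]
opening: 0.273
```

Request:
play_rows --motion '[[[0,-3,0],[0,0,0],0],[[0,-5,0],[0,0,0],0],[[0,-5,0],[0,0,0],0],[[0,-5,0],[0,0,0],0]]'

```text
clock: 6.65
tool_pos: [0.6128, -0.1348, 0.2451]
orientation: [0.0, 0.76, -0.65, -0.0]
contact_force: [-0.1, 0.2, -2.7]
opening: 0.274
```

```bash
python3 - <<'E'
from station import r
import cv2,numpy as np
s=r.sense();print(s["tool_pos"],s["orientation"],s["contact_force"],s["opening"])
o=[]
for n in ["wrist","side"]:
    c=r.capture(n); o.append(c["frame"][:,:,::-1].copy());cv2.imwrite(f"pics/{n}5.png",o[-1]);np.save(n+"5.npy",c,allow_pickle=True)
cv2.imwrite("pics/d5s.png",cv2.resize(o[1][130:220,270:390],(800,600),interpolation=cv2.INTER_CUBIC))
E
```

```text
[ 0.61279035 -0.13475121  0.24514319] [ 9.06107463e-05  7.60317743e-01 -6.49551312e-01 -1.17310576e-04] [-0.09556208  0.19881736 -2.73232901] 0.2739013251266057
```

View pics/wrist5.png

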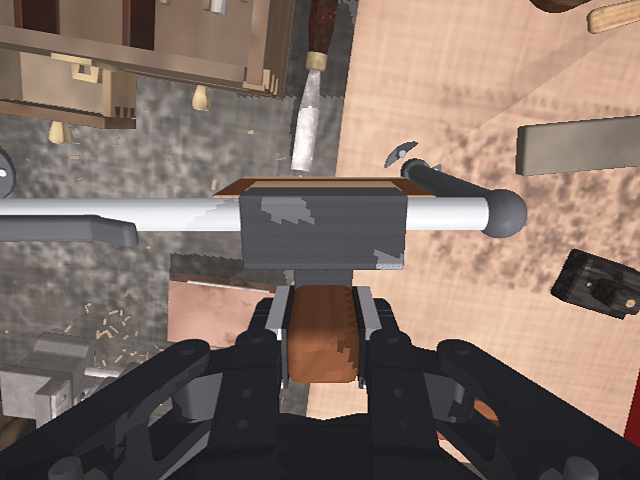

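View pics/d5s.png

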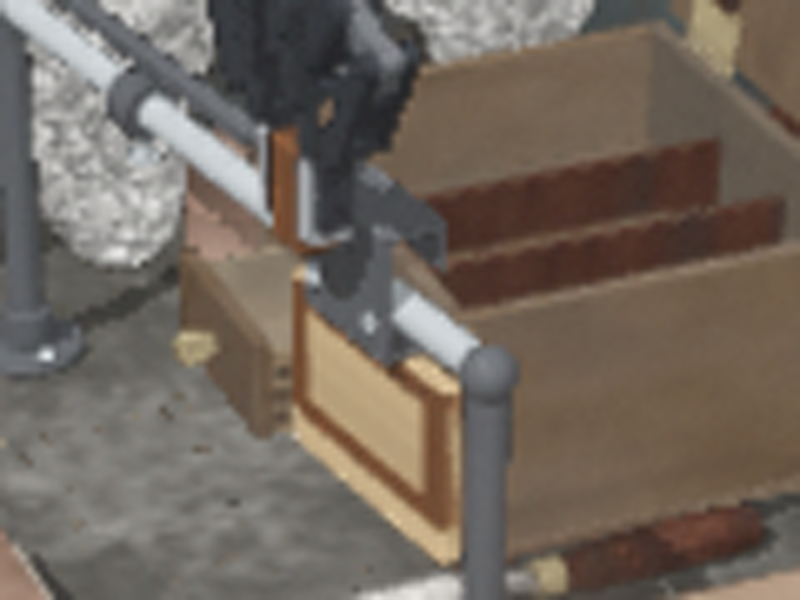

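```bash
python3 - <<'E'
from fit import *
import cv2
c=np.load("wrist5.npy",allow_pickle=True).item()
g=cv2.cvtColor(c["frame"],cv2.COLOR_RGB2GRAY).astype(float)
f=cv2.imread("pics/wrist5.png")
cv2.imwrite("pics/c8.png",cv2.resize(f[170:250,130:530],(800,160*1),interpolation=cv2.INTER_CUBIC))
s,_=fit(c,[(15,32,12),(15,-32,12),(-15,-32,12),(-15,32,12),(5,60,-46),(5,-60,-46),(-5,60,-46),(-5,-60,-46)],[(200+a*.3,160+b*.3) for a,b in [(132,119),(690,119),(680,366),(147,366),(40,117),(782,117),(40,179),(782,179)]],[.64,-.13,.155,.216])
print(s)
for u in (160,200,430,460):
    col=g[180:250,u-3:u+4].mean(1);d=np.abs(np.diff(col));i=np.argsort(d)[::-1][:4]
    print(u,sorted((int(j)+180.5,round(d[j])) for j in i))
def bis(u,v1,v2):
    o,a=ray(c,(u,v1));_,b=ray(c,(u,v2));d=a+b;return o+d*(.19-o[2])/d[2]
a=bis(200,198,230.5);b=bis(450,197,230.5)
yaw=np.arctan2((b-a)[0],-(b-a)[1]);ex=np.array([np.cos(yaw),np.sin(yaw)]);print(yaw,(s[:2]-a[:2])@ex)
E
```

```text
[ 0.64403689 -0.13009034  0.15756512  0.21460013]
160 [(197.5, 21), (198.5, 13), (230.5, 95), (232.5, 13)]
200 [(197.5, 32), (206.5, 12), (229.5, 14), (230.5, 133)]
430 [(194.5, 71), (195.5, 51), (196.5, 29), (229.5, 39)]
460 [(196.5, 74), (197.5, 37), (205.5, 13), (229.5, 72)]
0.1588686076297735 0.0003754574421938277
```

View pics/c8.png

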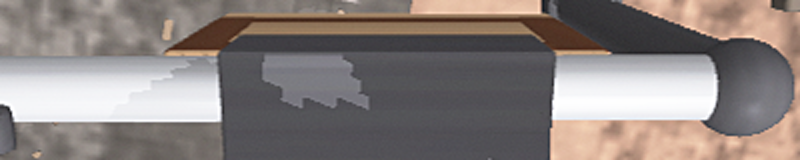

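Request:
play_rows --motion '[[[0,0,5],[0,0,0],0],[[0,0,11],[0,0,0],0],[[0,0,17],[0,0,0],0],[[0,0,21],[0,0,0],0],[[0,0,22],[0,0,0],0]]'

```text
clock: 7.17
tool_pos: [0.6128, -0.1345, 0.2218]
orientation: [0.0, 0.76, -0.649, -0.001]
contact_force: [-0.1, 0.2, -1.7]
opening: 0.272
```

Request:
play_rows --motion '[[[0,0,0.5],[0,0,0],0],[[0,0,1],[0,0,0],0],[[0,0,1],[0,0,0],0]]'

```text
clock: 7.42
tool_pos: [0.6134, -0.1346, 0.2222]
orientation: [-0.0, 0.76, -0.649, 0.0]
contact_force: [-0.5, 0.2, -2.1]
opening: 0.273
```

Request:
play_rows --motion '[[[0,0,0.5],[0,0,0],0],[[0,0,1],[0,0,0],0],[[0,0,1],[0,0,0],0]]'

```text
clock: 7.67
tool_pos: [0.6134, -0.1346, 0.2211]
orientation: [-0.0, 0.76, -0.649, 0.0]
contact_force: [0.1, 0.2, -2.7]
opening: 0.271
```

Request:
play_rows --motion '[[[0,0,0.5],[0,0,0],0],[[0,0,1],[0,0,0],0],[[0,0,1],[0,0,0],0]]'

```text
clock: 7.92
tool_pos: [0.6133, -0.1346, 0.22]
orientation: [0.0, 0.76, -0.649, -0.0]
contact_force: [0.3, -0.1, -3.0]
opening: 0.269
```

Request:
play_rows --motion '[[[0,0,0.5],[0,0,0],0],[[0,0,1],[0,0,0],0],[[0,0,1],[0,0,0],0]]'

```text
clock: 8.17
tool_pos: [0.6133, -0.1346, 0.219]
orientation: [0.0, 0.76, -0.649, -0.0]
contact_force: [-0.3, -0.1, -2.4]
opening: 0.274
```

Request:
play_rows --motion '[[[0,0,0.5],[0,0,0],0],[[0,0,1],[0,0,0],0],[[0,0,1],[0,0,0],0]]'

```text
clock: 8.42
tool_pos: [0.6135, -0.1346, 0.2184]
orientation: [-0.0, 0.76, -0.649, 0.0]
contact_force: [-0.2, -0.4, 0.2]
opening: 0.273
```

Request:
play_rows --motion '[[[0,0,0.3],[0,0,0],0],[[0,0,0.6],[0,0,0],0],[[0,0,0.6],[0,0,0],0]]'

```text
clock: 8.67
tool_pos: [0.6137, -0.1347, 0.2182]
orientation: [-0.0, 0.76, -0.649, 0.001]
contact_force: [-0.5, 0.7, 8.1]
opening: 0.273
```

Request:
play_rows --motion '[[[0,0,-0.6],[0,0,0],0],[[0,0,-0.6],[0,0,0],0.4],[[0,0,-0.6],[0,0,0],0.6],[[0,0,-0.6],[0,0,0],0.8],[[0,0,-0.6],[0,0,0],1]]'

```text
clock: 9.08
tool_pos: [0.6133, -0.1346, 0.2179]
orientation: [0.0, 0.76, -0.649, -0.0]
contact_force: [-0.7, 0.2, -0.3]
opening: 0.807
```

Request:
play_rows --motion '[[[0,0,0],[0,0,0],1],[[0,0,0],[0,0,0],1],[[0,0,0],[0,0,0],1],[[0,0,0],[0,0,0],1],[[0,0,0],[0,0,0],1]]'

```text
clock: 9.5
tool_pos: [0.6133, -0.1346, 0.2181]
orientation: [0.0, 0.76, -0.649, -0.0]
contact_force: [0.1, -0.5, 0.3]
opening: 0.999
```

```bash
python3 - <<'E'
from station import r
import cv2,numpy as np
s=r.sense();print(s["tool_pos"],s["orientation"],s["contact_force"],s["opening"])
o=[]
for n in ["wrist","side"]:
    c=r.capture(n); o.append(c["frame"][:,:,::-1].copy());cv2.imwrite(f"pics/{n}6.png",o[-1]);np.save(n+"6.npy",c,allow_pickle=True)
cv2.imwrite("pics/d6s.png",cv2.resize(o[1][130:220,270:390],(800,600),interpolation=cv2.INTER_CUBIC))
E
```

```text
[ 0.61333949 -0.13457718  0.21807822] [ 2.60503325e-06  7.60422977e-01 -6.49428130e-01 -9.20526952e-06] [ 0.10675421 -0.46071564  0.25572655] 0.9987195436728851
```

View pics/wrist6.png

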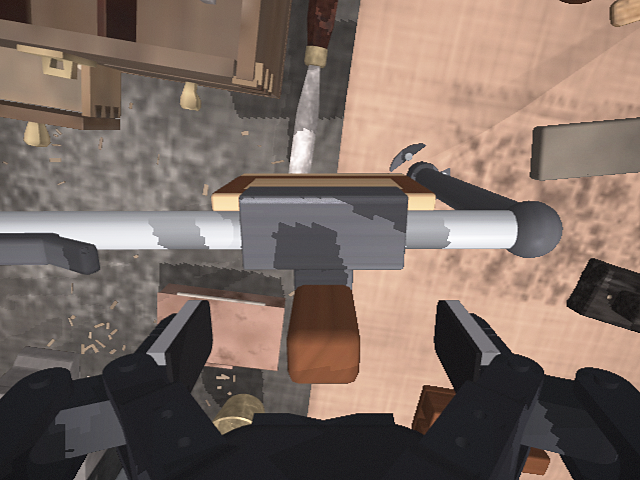

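View pics/d6s.png

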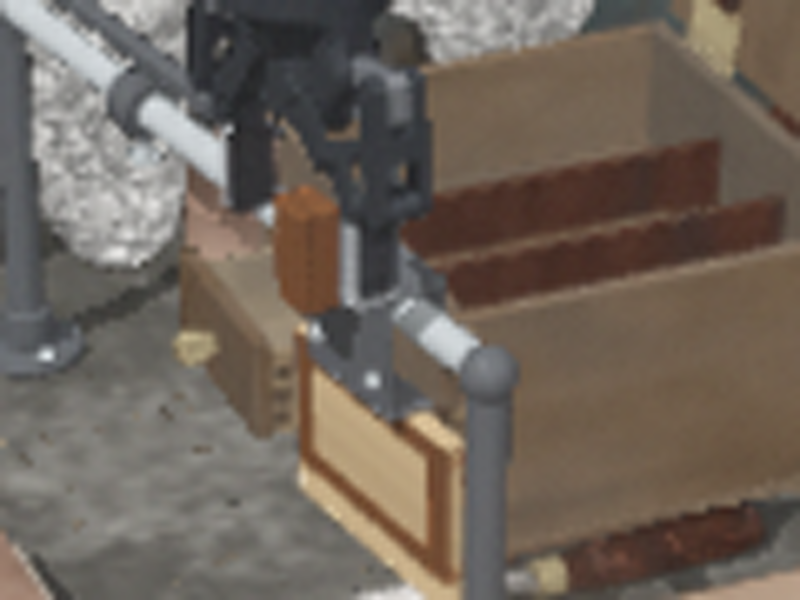

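Step 1 looks good: in the wrist view the hook (325,230) sits on the rail, clear of the lip end at (95,255), and both fingers are off the block. Next I lift, close the fingers and come down on the right side of the block for pushing.

Request:
play_rows --motion '[[[0,0,-12],[0,0,0],1],[[0,0,-30],[0,0,0],1],[[0,0,-50],[0,0,0],1],[[0,0,-67],[0,0,0],0.6],[[0,0,-67],[0,0,0],0]]'

```text
clock: 10.02
tool_pos: [0.6146, -0.135, 0.2887]
orientation: [-0.001, 0.76, -0.649, 0.002]
contact_force: [0.2, -0.2, 1.0]
opening: 0.752
```

Request:
play_rows --motion '[[[10,4,0],[0,0,0],0],[[25,4,0],[0,0,0],0],[[40,4,0],[0,0,0],0],[[40,4,0],[0,0,0],0],[[40,4,0],[0,0,0],0]]'

```text
clock: 10.43
tool_pos: [0.6155, -0.1765, 0.2841]
orientation: [0.0, 0.76, -0.65, -0.001]
contact_force: [-0.0, 0.3, 0.7]
opening: 0.012
```

```bash
python3 - <<'E'
from station import r
from h import *
import cv2,numpy as np
s=r.sense();print(s["tool_pos"],s["orientation"],s["contact_force"],s["opening"])
o=[]
for n in ["wrist","side"]:
    c=r.capture(n); o.append(c["frame"][:,:,::-1].copy());cv2.imwrite(f"pics/{n}7.png",o[-1]);np.save(n+"7.npy",c,allow_pickle=True)
cv2.imwrite("pics/d7s.png",cv2.resize(o[1][105:225,250:410],(800,600),interpolation=cv2.INTER_CUBIC))
E
```

```text
[ 0.61549574 -0.17647374  0.28409109] [ 2.43240589e-04  7.59774571e-01 -6.50186289e-01 -5.75971716e-04] [-0.01368144  0.26055548  0.69450921] 0.011533486631311292
```

View pics/wrist7.png

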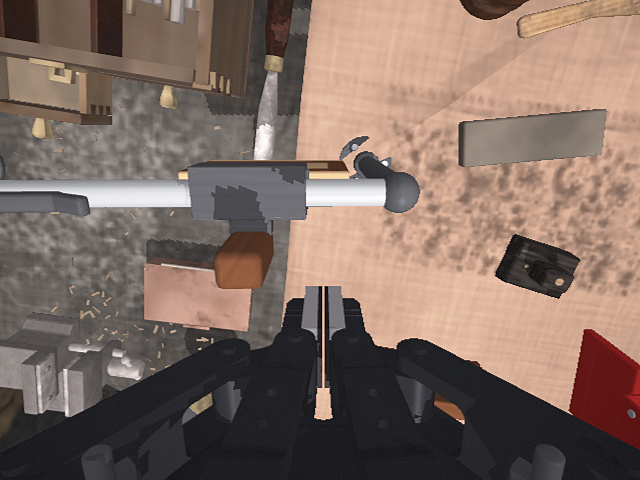

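View pics/d7s.png

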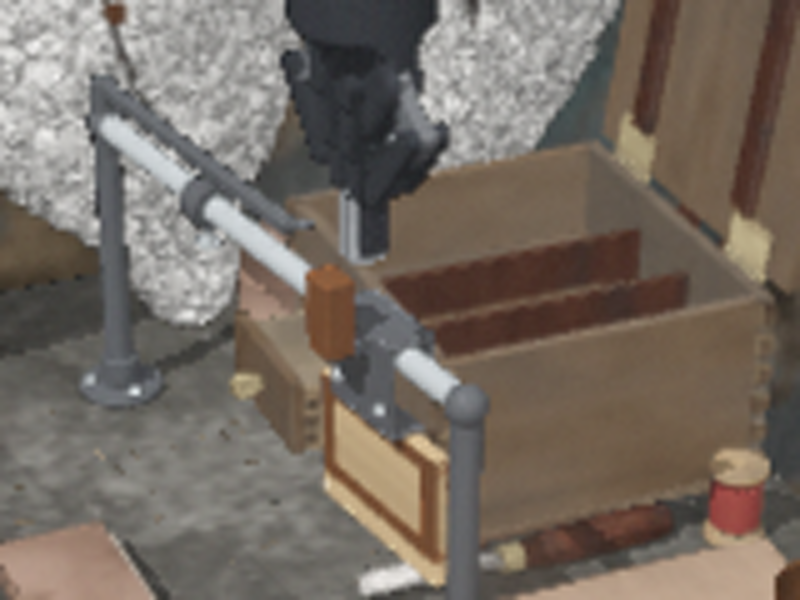

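Request:
play_rows --motion '[[[0,0,0],[0,-3,0],0],[[0,0,20],[0,-6,0],0],[[0,0,45],[0,-6,0],0],[[0,0,70],[0,-6,0],0],[[0,0,79],[0,-6,0],0]]'

```text
clock: 10.95
tool_pos: [0.6143, -0.1742, 0.2028]
orientation: [-0.033, 0.759, -0.649, -0.042]
contact_force: [-0.4, 0.6, 0.8]
opening: 0.0
```

```bash
cat > rk.py <<'E'
from h import *
O=np.array([.6256,-.0145]);yaw=.159
ex=np.array([np.cos(yaw),np.sin(yaw)]);ey=np.array([-ex[1],ex[0]])
def rack(p): d=np.asarray(p)[:2]-O;return np.round(np.array([d@ex,d@ey])*1000,1)
def W(x,y,z): return np.r_[O+x*ex+y*ey,z]
E
python3 - <<'E'
from station import r
from rk import *
import cv2
s=r.sense();print(s["tool_pos"],rack(s["tool_pos"]),s["contact_force"])
c=r.capture("side");f=c["frame"][:,:,::-1].copy()
for y in (-.205,-.1,0,.05,.06,.07,.205):print(y,proj(c,W(0,y,.19))[0].round(1),proj(c,W(0,y,.19))[0]*5-[1250,525])
print(rack(atz(c,(250+205/5,105+205/5),.19)))
cv2.imwrite("pics/d8s.png",cv2.resize(f[105:225,250:410],(800,600),interpolation=cv2.INTER_CUBIC))
c=r.capture("wrist");cv2.imwrite("pics/wrist8.png",c["frame"][:,:,::-1]);np.save("wrist8.npy",c)
E
```

```text
[ 0.61428659 -0.17420452  0.20279797] [ -36.5 -155.9] [-0.44560955  0.59574387  0.76090689]
-0.205 [344.  185.7] [469.80789729 403.41092666]
-0.1 [322.8 169.1] [363.88973419 320.49279824]
0 [304.4 154.7] [272.20838633 248.71997333]
0.05 [295.9 148. ] [229.35805688 215.17455472]
0.06 [294.2 146.7] [221.01064462 208.63977559]
0.07 [292.5 145.4] [212.73521036 202.1613445 ]
0.205 [271.5 129. ] [107.61680511 119.86930724]
[-5.7 69.1]
```

View pics/d8s.png

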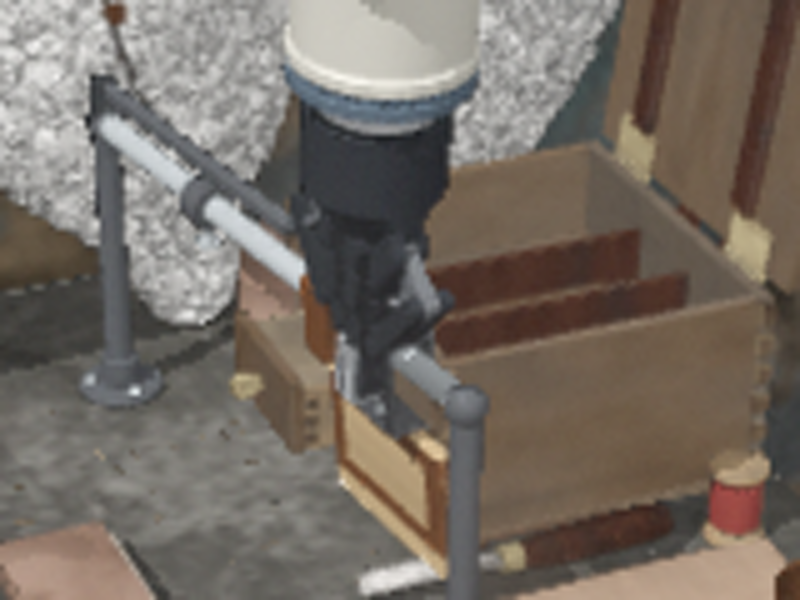

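View pics/wrist8.png

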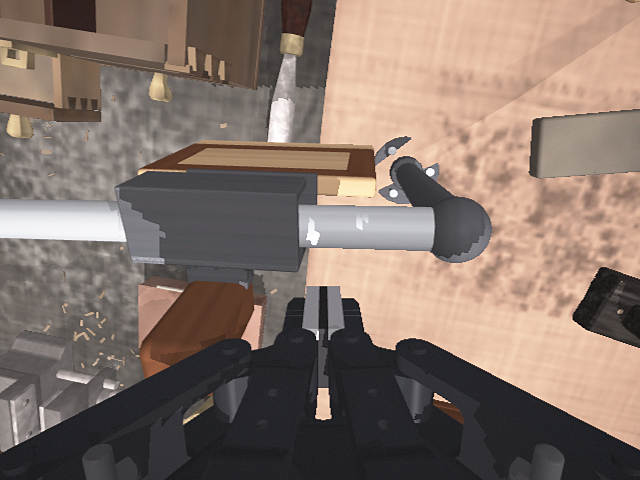

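Request:
play_rows --motion '[[[0,0,0],[0,-3,0],0],[[0,0,0],[0,-6,0],0],[[0,0,0],[0,-6,0],0],[[0,0,0],[0,-6,0],0]]'

```text
clock: 11.38
tool_pos: [0.6162, -0.1754, 0.2072]
orientation: [-0.068, 0.756, -0.646, -0.078]
contact_force: [-0.4, 0.3, 0.7]
opening: -0.001
```

```bash
cat >> rk.py <<'E'
from scipy.spatial.transform import Rotation as Ro
def totool(s,d):
    w,x,y,z=s["orientation"];return Ro.from_quat([x,y,z,w]).inv().apply(d)
def ystep(s): # tool-axes direction of rack +y, and of world z and rack x
    return [totool(s,np.r_[ey,0]).round(4),totool(s,np.r_[ex,0]).round(4),totool(s,[0,0,1]).round(4)]
def fr(s): f=s["contact_force"];return np.round([f[:2]@ex,f[:2]@ey,f[2]],2)
E
python3 - <<'E'
from station import r
from rk import *
s=r.sense();print(s["tool_pos"],rack(s["tool_pos"]),fr(s),ystep(s))
E
```

```text
[ 0.61616937 -0.17538865  0.207153  ] [ -34.8 -157.4] [-0.35  0.34  0.66] [array([-0.9786,  0.0026,  0.2057]), array([-0.0023, -1.    ,  0.0017]), array([-0.2057, -0.0012, -0.9786])]
```

Request:
play_rows --motion '[[[-3,1.7,3.5],[0,0,0],0],[[-7,1.7,4.5],[0,0,0],0],[[-11,1.7,5.4],[0,0,0],0],[[-15,1.7,6.2],[0,0,0],0],[[-20,1.7,7.2],[0,0,0],0]]'

```text
clock: 11.8
tool_pos: [0.6107, -0.1535, 0.2035]
orientation: [-0.068, 0.756, -0.646, -0.079]
contact_force: [-0.5, -0.5, 0.5]
opening: 0.003
```

```bash
python3 - <<'E'
from station import r
from rk import *
import cv2
s=r.sense();print(s["tool_pos"],rack(s["tool_pos"]),fr(s))
c=r.capture("wrist");a=c["frame"][:,:,::-1].copy()
c=r.capture("side");f=c["frame"][:,:,::-1].copy()
cv2.imwrite("pics/d9.png",cv2.resize(cv2.hconcat([a,cv2.resize(f[105:225,250:410],(640,480),interpolation=cv2.INTER_CUBIC)]),(800,300)))
E
```

```text
[ 0.61068174 -0.15351279  0.20349863] [ -36.7 -134.9] [-0.55 -0.38  0.53]
```

View pics/d9.png

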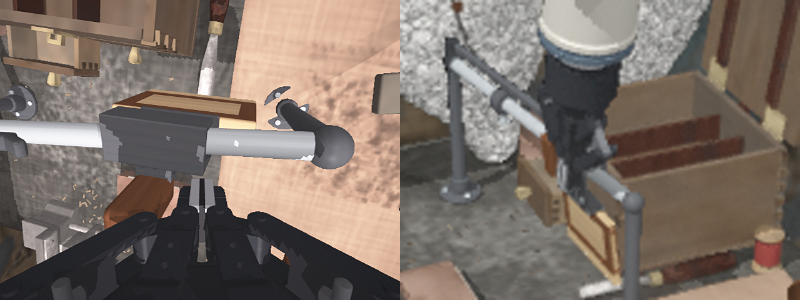

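Request:
play_rows --motion '[[[-5,0,1],[0,0,0],0],[[-10,0,2.1],[0,0,0],0],[[-15,0,3.1],[0,0,0],0],[[-20,0,4.2],[0,0,0],0],[[-24.5,0,5.1],[0,0,0],0]]'

```text
clock: 12.32
tool_pos: [0.6066, -0.1289, 0.2033]
orientation: [-0.068, 0.756, -0.646, -0.079]
contact_force: [0.4, 0.1, -0.4]
opening: 0.001
```

Request:
play_rows --motion '[[[-5,0,1],[0,0,0],0],[[-10,0,2.1],[0,0,0],0],[[-15,0,3.1],[0,0,0],0],[[-20,0,4.2],[0,0,0],0],[[-24.5,0,5.1],[0,0,0],0]]'

```text
clock: 12.73
tool_pos: [0.6027, -0.1042, 0.2034]
orientation: [-0.068, 0.756, -0.646, -0.08]
contact_force: [0.3, -1.1, 1.1]
opening: 0.003
```

```bash
cat > look.py <<'E'
from station import r
from rk import *
import cv2,sys
s=r.sense();print(s["tool_pos"],rack(s["tool_pos"]),fr(s),s["clock"])
c=r.capture("wrist");a=c["frame"][:,:,::-1].copy();np.save("w.npy",c)
c=r.capture("side");f=c["frame"][:,:,::-1].copy();np.save("s.npy",c)
cv2.imwrite(sys.argv[1],cv2.resize(cv2.hconcat([a,cv2.resize(f[105:225,250:410],(640,480),interpolation=cv2.INTER_CUBIC)]),(800,300)))
E
python3 look.py pics/e1.png
```

```text
[ 0.60272279 -0.10418468  0.20342328] [-36.8 -84.9] [ 0.12 -1.18  1.14] 12.7333
```

View pics/e1.png

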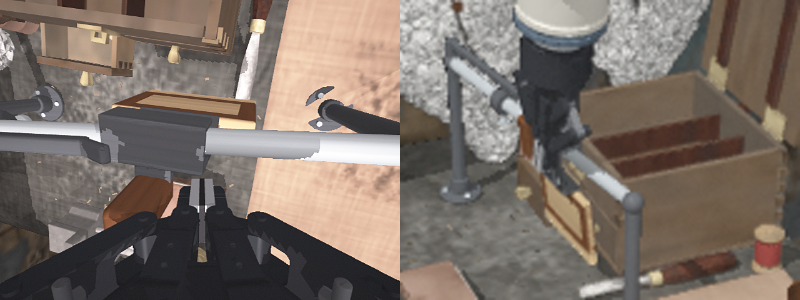

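Request:
play_rows --motion '[[[-5,0,1],[0,0,0],0],[[-10,0,2.1],[0,0,0],0],[[-15,0,3.1],[0,0,0],0],[[-20,0,4.2],[0,0,0],0],[[-24.5,0,5.1],[0,0,0],0]]'

```text
clock: 13.25
tool_pos: [0.5988, -0.0795, 0.2035]
orientation: [-0.068, 0.756, -0.646, -0.08]
contact_force: [-0.2, -0.2, -1.2]
opening: -0.002
```

Request:
play_rows --motion '[[[-5,0,1],[0,0,0],0],[[-10,0,2.1],[0,0,0],0],[[-15,0,3.1],[0,0,0],0],[[-20,0,4.2],[0,0,0],0],[[-24.5,0,5.1],[0,0,0],0]]'

```text
clock: 13.67
tool_pos: [0.5949, -0.0547, 0.2036]
orientation: [-0.068, 0.756, -0.646, -0.08]
contact_force: [0.3, -1.8, 0.3]
opening: -0.001
```

```bash
python3 look.py pics/e2.png
```

```text
[ 0.59489432 -0.05474878  0.20361907] [-36.7 -34.9] [-0.02 -1.81  0.29] 13.6667
```

View pics/e2.png

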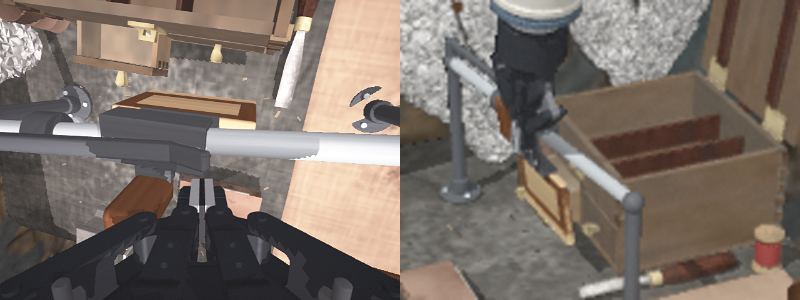

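```bash
python3 - <<'E'
import numpy as np,cv2
c=np.load("w.npy",allow_pickle=True).item();f=c["frame"][:,:,::-1]
cv2.imwrite("pics/e2w.png",cv2.resize(f[130:280,0:240],(800,500),interpolation=cv2.INTER_CUBIC))
E
```

```text
(no output)
```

View pics/e2w.png

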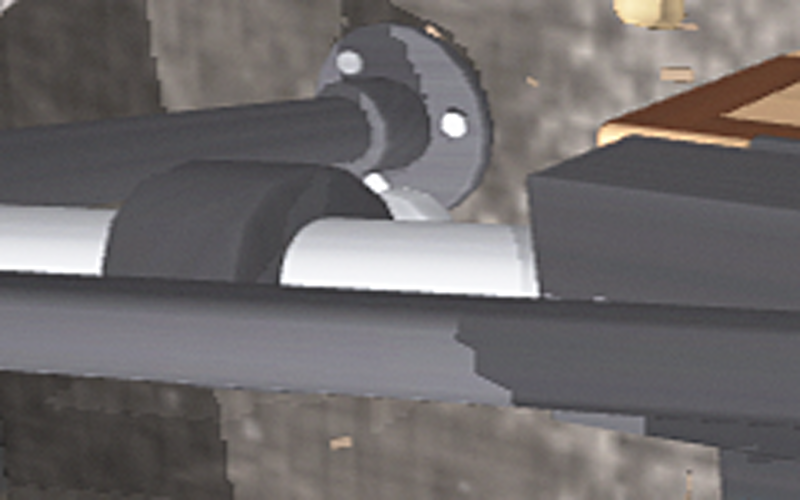

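```bash
python3 - <<'E'
from rk import *
c=np.load("w.npy",allow_pickle=True).item()
q=lambda u,v,z:rack(atz(c,(u*.3,130+v*.3),z))
print(q(530,178,.202),q(538,295,.202),"face",q(318,220,.195),q(283,270,.198))
# collar circle silhouette rear edge of right face: fit y so that circle r=15 projects onto pts
E
```

```text
[15.3 26.7] [ 2.1 27.5] face [ 8.2 61.5] [ 2.5 64.9]
```

Request:
play_rows --motion '[[[-5,0,1],[0,0,0],0],[[-10,0,2.1],[0,0,0],0],[[-15,0,3.1],[0,0,0],0],[[-20,0,4.2],[0,0,0],0],[[-24.5,0,5.1],[0,0,0],0]]'

```text
clock: 14.18
tool_pos: [0.591, -0.03, 0.2037]
orientation: [-0.068, 0.756, -0.646, -0.08]
contact_force: [1.2, -0.8, -0.3]
opening: -0.0
```

```bash
python3 look.py pics/e3.png;python3 - <<'E'
import numpy as np,cv2
c=np.load("w.npy",allow_pickle=True).item();f=c["frame"][:,:,::-1]
cv2.imwrite("pics/e3w.png",cv2.resize(f[130:280,60:300],(800,500),interpolation=cv2.INTER_CUBIC))
E
```

```text
[ 0.59096049 -0.0299945   0.20372766] [-36.7  -9.8] [ 1.03 -0.95 -0.35] 14.1833
```

View pics/e3w.png

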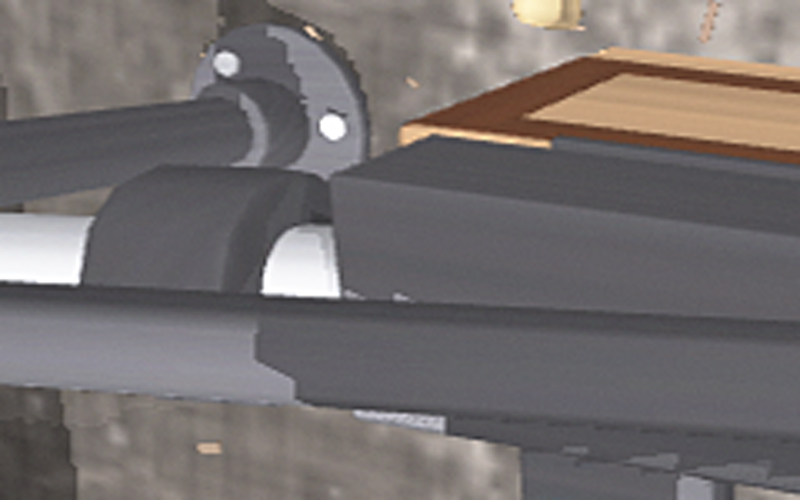

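View pics/e3.png

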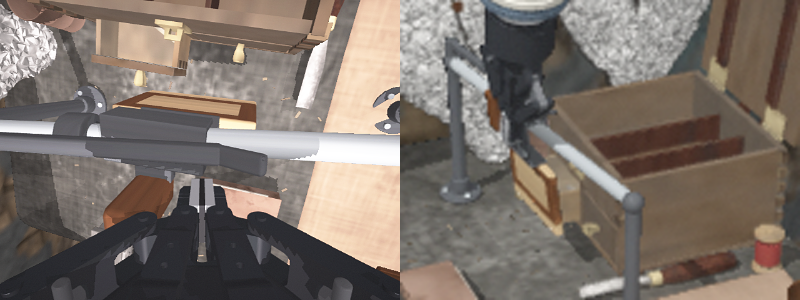

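Request:
play_rows --motion '[[[-2,0,0.4],[0,0,0],0],[[-4,0,0.8],[0,0,0],0],[[-6,0,1.2],[0,0,0],0],[[-6,0,1.2],[0,0,0],0]]'

```text
clock: 14.62
tool_pos: [0.5901, -0.0243, 0.2038]
orientation: [-0.068, 0.756, -0.646, -0.08]
contact_force: [-0.8, -0.7, 0.8]
opening: 0.0
```

Request:
play_rows --motion '[[[-0.5,0,0.1],[0,0,0],0],[[-1,0,0.2],[0,0,0],0],[[-1,0,0.2],[0,0,0],0]]'

```text
clock: 14.87
tool_pos: [0.59, -0.0236, 0.2038]
orientation: [-0.068, 0.756, -0.646, -0.079]
contact_force: [0.2, 1.0, 0.4]
opening: -0.0
```

```bash
python3 look.py pics/e4.png;python3 - <<'E'
import numpy as np,cv2
c=np.load("w.npy",allow_pickle=True).item();f=c["frame"][:,:,::-1]
cv2.imwrite("pics/e4w.png",cv2.resize(f[160:250,90:234],(800,500),interpolation=cv2.INTER_CUBIC))
E
```

```text
[ 0.58998672 -0.02358433  0.20380885] [-36.6  -3.3] [0.38 0.92 0.39] 14.8667
```

View pics/e4w.png

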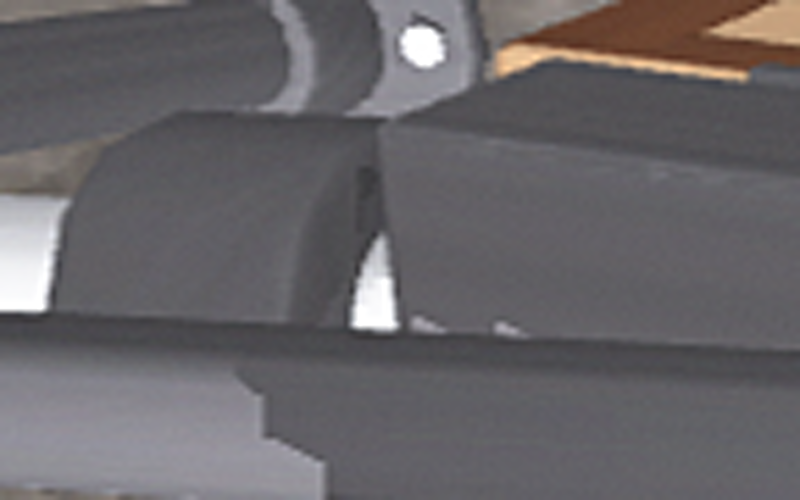

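Request:
play_rows --motion '[[[-0.5,0,0.1],[0,0,0],0],[[-1,0,0.2],[0,0,0],0],[[-1.5,0,0.3],[0,0,0],0],[[-1.5,0,0.3],[0,0,0],0]]'

```text
clock: 15.3
tool_pos: [0.5897, -0.0219, 0.2038]
orientation: [-0.068, 0.756, -0.646, -0.08]
contact_force: [0.1, -0.1, 1.2]
opening: 0.001
```

Request:
play_rows --motion '[[[-0.3,0,0.1],[0,0,0],0],[[-0.5,0,0.1],[0,0,0],0],[[-0.5,0,0.1],[0,0,0],0]]'

```text
clock: 15.55
tool_pos: [0.5897, -0.0215, 0.2039]
orientation: [-0.068, 0.756, -0.646, -0.079]
contact_force: [0.1, -0.1, 0.4]
opening: 0.002
```

Request:
play_rows --motion '[[[-0.3,0,0.1],[0,0,0],0],[[-0.5,0,0.1],[0,0,0],0],[[-0.5,0,0.1],[0,0,0],0]]'

```text
clock: 15.8
tool_pos: [0.5895, -0.021, 0.2038]
orientation: [-0.068, 0.756, -0.646, -0.08]
contact_force: [-0.5, -1.0, 0.5]
opening: -0.001
```

Request:
play_rows --motion '[[[-0.3,0,0.1],[0,0,0],0],[[-0.5,0,0.1],[0,0,0],0],[[-0.5,0,0.1],[0,0,0],0]]'

```text
clock: 16.05
tool_pos: [0.5895, -0.0205, 0.2039]
orientation: [-0.068, 0.756, -0.646, -0.079]
contact_force: [-0.1, -0.2, 0.5]
opening: 0.003
```

```bash
python3 look.py pics/e5.png;python3 - <<'E'
import numpy as np,cv2
c=np.load("w.npy",allow_pickle=True).item();f=c["frame"][:,:,::-1]
cv2.imwrite("pics/e5w.png",cv2.resize(f[160:250,90:234],(800,500),interpolation=cv2.INTER_CUBIC))
E
```

```text
[ 0.58950888 -0.02052533  0.20387787] [-36.6  -0.2] [-0.17 -0.13  0.5 ] 16.05
```

View pics/e5w.png

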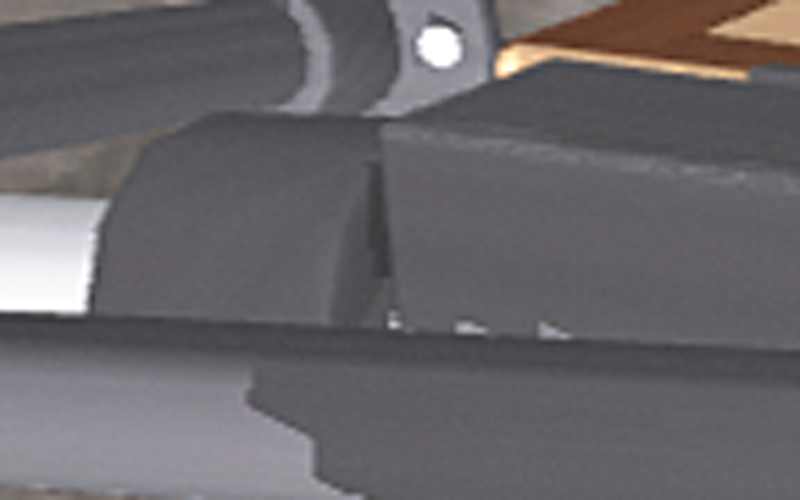

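Request:
play_rows --motion '[[[-0.3,0,0.1],[0,0,0],0],[[-0.5,0,0.1],[0,0,0],0],[[-0.5,0,0.1],[0,0,0],0]]'

```text
clock: 16.4
tool_pos: [0.5894, -0.02, 0.2039]
orientation: [-0.068, 0.756, -0.646, -0.079]
contact_force: [0.7, -0.7, 0.7]
opening: -0.0
```

Request:
play_rows --motion '[[[-0.3,0,0.1],[0,0,0],0],[[-0.3,0,0.1],[0,0,0],0],[[-0.3,0,0.1],[0,0,0],0]]'

```text
clock: 16.65
tool_pos: [0.5894, -0.0197, 0.2038]
orientation: [-0.068, 0.756, -0.646, -0.079]
contact_force: [0.6, -0.7, -0.4]
opening: -0.002
```

Request:
play_rows --motion '[[[-0.3,0,0.1],[0,0,0],0],[[-0.3,0,0.1],[0,0,0],0],[[-0.3,0,0.1],[0,0,0],0]]'

```text
clock: 16.9
tool_pos: [0.5893, -0.0194, 0.2038]
orientation: [-0.068, 0.756, -0.646, -0.08]
contact_force: [-0.4, -0.1, 0.5]
opening: 0.001
```

Request:
play_rows --motion '[[[-0.3,0,0.05],[0,0,0],0],[[-0.3,0,0.05],[0,0,0],0],[[-0.3,0,0.05],[0,0,0],0]]'

```text
clock: 17.15
tool_pos: [0.5893, -0.0191, 0.2038]
orientation: [-0.068, 0.756, -0.646, -0.079]
contact_force: [-0.0, -0.7, 0.9]
opening: 0.002
```

Request:
play_rows --motion '[[[-0.3,0,0.05],[0,0,0],0],[[-0.3,0,0.05],[0,0,0],0],[[-0.3,0,0.05],[0,0,0],0]]'

```text
clock: 17.4
tool_pos: [0.5892, -0.0188, 0.2038]
orientation: [-0.068, 0.756, -0.646, -0.08]
contact_force: [-0.7, -0.4, 0.5]
opening: -0.002
```

```bash
python3 look.py pics/e6.png;python3 - <<'E'
import numpy as np,cv2
c=np.load("w.npy",allow_pickle=True).item();f=c["frame"][:,:,::-1]
cv2.imwrite("pics/e6w.png",cv2.resize(f[160:250,90:234],(800,500),interpolation=cv2.INTER_CUBIC))
E
```

```text
[ 0.58921633 -0.01878243  0.20380451] [-36.6   1.5] [-0.75 -0.29  0.49] 17.4
```

View pics/e6w.png

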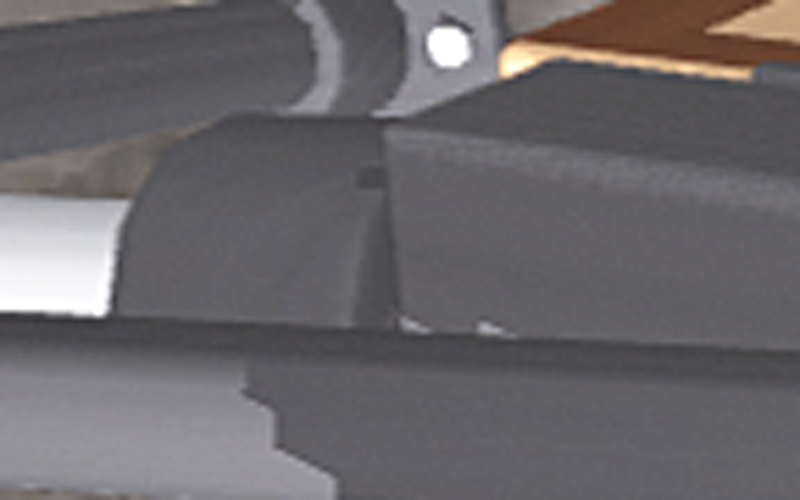

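Request:
play_rows --motion '[[[-0.4,0,0.08],[0,0,0],0],[[-0.4,0,0.08],[0,0,0],0],[[-0.4,0,0.08],[0,0,0],0]]'

```text
clock: 17.75
tool_pos: [0.5892, -0.0184, 0.2038]
orientation: [-0.068, 0.756, -0.646, -0.079]
contact_force: [-0.1, -1.5, 0.9]
opening: 0.002
```

Request:
play_rows --motion '[[[-0.4,0,0.08],[0,0,0],0],[[-0.4,0,0.08],[0,0,0],0],[[-0.4,0,0.08],[0,0,0],0]]'

```text
clock: 18.0
tool_pos: [0.5891, -0.0181, 0.2039]
orientation: [-0.068, 0.756, -0.646, -0.079]
contact_force: [-0.2, -2.1, 1.9]
opening: 0.002
```

Request:
play_rows --motion '[[[-0.3,0,0.06],[0,0,0],0],[[-0.3,0,0.06],[0,0,0],0],[[-0.3,0,0.06],[0,0,0],0]]'

```text
clock: 18.25
tool_pos: [0.5891, -0.0178, 0.2039]
orientation: [-0.068, 0.756, -0.646, -0.079]
contact_force: [0.2, -4.4, 1.8]
opening: 0.006
```

Request:
play_rows --motion '[[[0,0,0],[0,0,0],0],[[0,0,0],[0,0,0],0]]'

```text
clock: 18.42
tool_pos: [0.5891, -0.0177, 0.2039]
orientation: [-0.068, 0.756, -0.646, -0.079]
contact_force: [-0.4, -2.4, 1.7]
opening: -0.0
```

```bash
python3 look.py pics/e7.png;python3 - <<'E'
import numpy as np,cv2
c=np.load("w.npy",allow_pickle=True).item();f=c["frame"][:,:,::-1]
cv2.imwrite("pics/e7w.png",cv2.resize(f[160:250,90:234],(800,500),interpolation=cv2.INTER_CUBIC))
E
```

```text
[ 0.58906296 -0.01774561  0.20385554] [-36.6   2.6] [-0.78 -2.3   1.73] 18.4167
```

View pics/e7w.png

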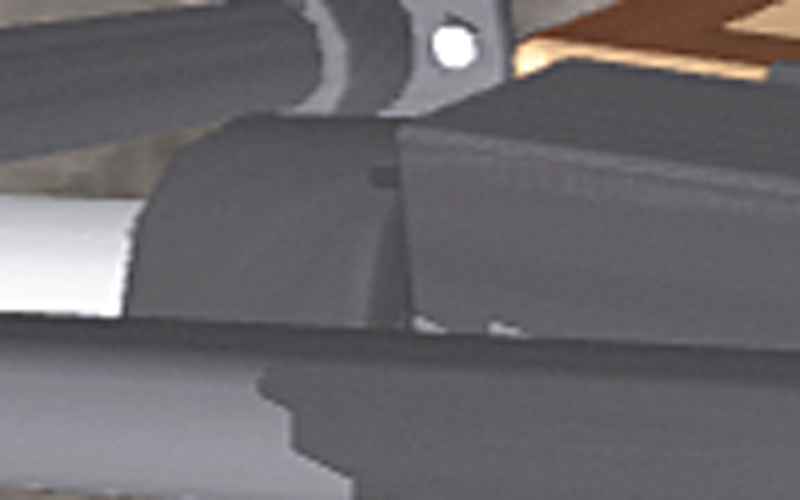

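View pics/e7.png

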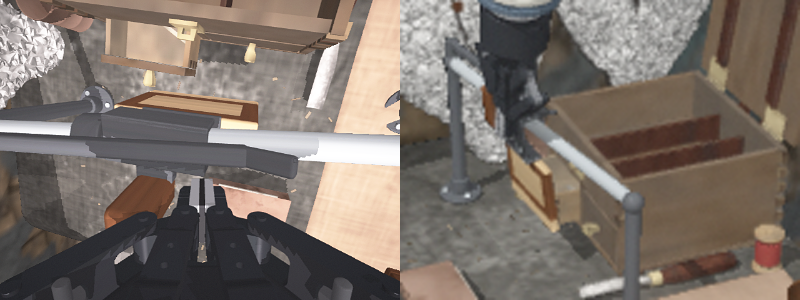

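The hook has stopped relative to the collar: both shifted about 14 px together in the crop, so they are in contact. The force is about 2.5 N, so I'll press slightly more for margin.

Request:
play_rows --motion '[[[-0.3,0,0.06],[0,0,0],0],[[-0.3,0,0.06],[0,0,0],0],[[-0.3,0,0.06],[0,0,0],0]]'

```text
clock: 18.77
tool_pos: [0.589, -0.0175, 0.2039]
orientation: [-0.068, 0.756, -0.646, -0.079]
contact_force: [-0.6, -4.4, 2.8]
opening: 0.002
```

Request:
play_rows --motion '[[[-0.2,0,0.04],[0,0,0],0],[[-0.2,0,0.04],[0,0,0],0],[[-0.2,0,0.04],[0,0,0],0]]'

```text
clock: 19.02
tool_pos: [0.5889, -0.0173, 0.2039]
orientation: [-0.068, 0.756, -0.646, -0.079]
contact_force: [-1.1, -4.8, 3.1]
opening: -0.001
```

Request:
play_rows --motion '[[[-0.2,0,0.04],[0,0,0],0],[[-0.2,0,0.04],[0,0,0],0],[[-0.2,0,0.04],[0,0,0],0]]'

```text
clock: 19.27
tool_pos: [0.5889, -0.0171, 0.2039]
orientation: [-0.068, 0.756, -0.646, -0.079]
contact_force: [-1.6, -5.6, 3.7]
opening: -0.002
```

Request:
play_rows --motion '[[[0,0,0],[0,0,0],0],[[0,0,0],[0,0,0],0]]'

```text
clock: 19.43
tool_pos: [0.5889, -0.0171, 0.2039]
orientation: [-0.068, 0.756, -0.646, -0.079]
contact_force: [-1.3, -5.7, 3.7]
opening: -0.001
```

```bash
python3 look.py pics/e8.png
```

```text
[ 0.58893279 -0.0171165   0.2039168 ] [-36.6   3.2] [-2.18 -5.44  3.71] 19.4333
```

View pics/e8.png

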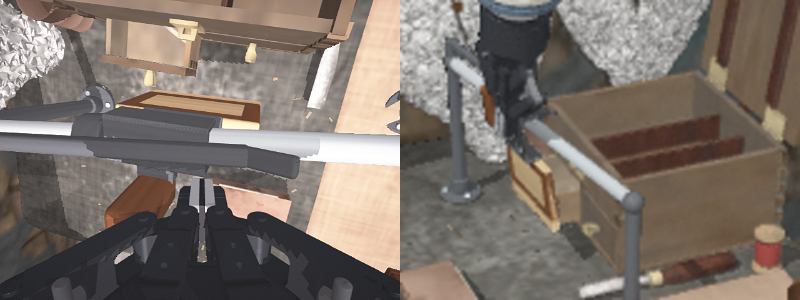

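Request:
play_rows --motion '[[[0.5,0,-0.1],[0,0,0],0],[[1.2,0,-0.25],[0,0,0],0],[[4,0,-0.8],[0,0,0],0],[[9,0,-1.9],[0,0,0],0],[[14.7,0,-3.1],[0,0,0],0]]'

```text
clock: 19.95
tool_pos: [0.5913, -0.032, 0.2037]
orientation: [-0.068, 0.756, -0.646, -0.08]
contact_force: [-0.2, -0.3, 0.6]
opening: 0.004
```

Request:
play_rows --motion '[[[-2,0,-10],[0,0,0],0],[[-6,0,-30],[0,0,0],0],[[-11,0,-54],[0,0,0],0],[[-18,0,-88],[0,0,0],0],[[-18,0,-88],[0,0,0],0]]'

```text
clock: 20.37
tool_pos: [0.5935, -0.0331, 0.3003]
orientation: [-0.07, 0.757, -0.646, -0.076]
contact_force: [0.8, -0.2, 1.5]
opening: -0.001
```

```bash
python3 look.py pics/e9.png
```

```text
[ 0.59352666 -0.03311244  0.30030324] [-34.6 -13.3] [ 0.79 -0.32  1.45] 20.3667
```

View pics/e9.png

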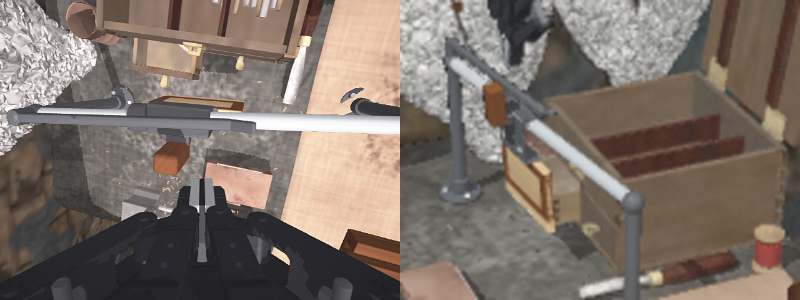

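```bash
python3 - <<'E'
import numpy as np,cv2
f=np.load("w.npy",allow_pickle=True).item()["frame"][:,:,::-1]
g=np.load("s.npy",allow_pickle=True).item()["frame"][:,:,::-1]
a=cv2.resize(f[130:280,160:360],(800,600),interpolation=cv2.INTER_CUBIC)
b=cv2.resize(g[120:210,260:380],(800,600),interpolation=cv2.INTER_CUBIC)
cv2.imwrite("pics/f1.png",a);cv2.imwrite("pics/f2.png",b)
E
```

```text
(no output)
```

View pics/f1.png

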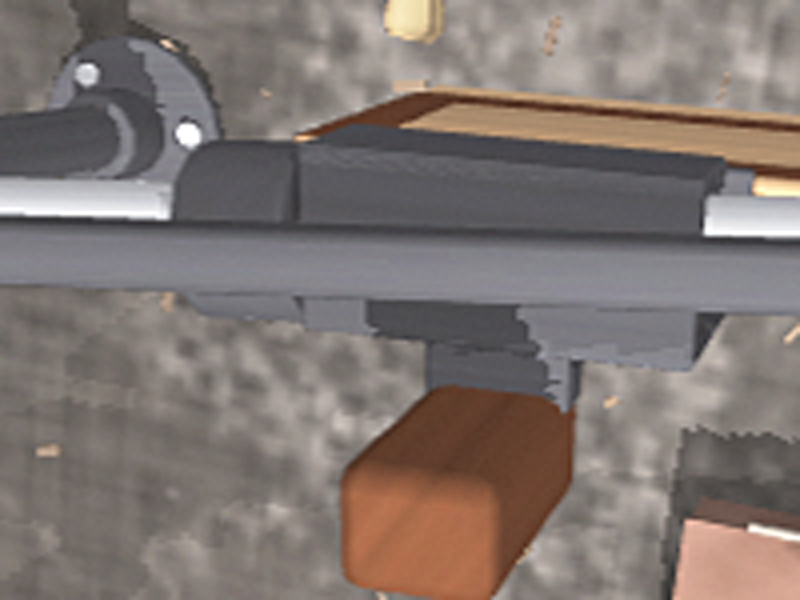

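View pics/f2.png

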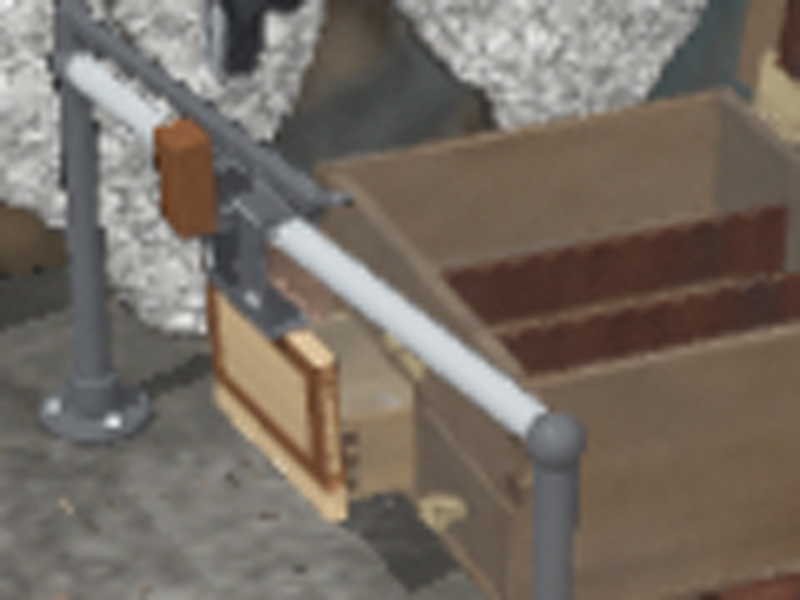

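The enlarged wrist view shows the collar's face and the hook's left edge meeting at (298,180), and again at (300,305) below the bar, with no gap. The frame hangs upright. I'll wait a moment, then hand in.

Request:
play_rows --motion '[[[0,0,0],[0,0,0],0],[[0,0,0],[0,0,0],0],[[0,0,0],[0,0,0],0],[[0,0,0],[0,0,0],0],[[0,0,0],[0,0,0],0]]'

```text
clock: 20.88
tool_pos: [0.5912, -0.0325, 0.2932]
orientation: [-0.068, 0.756, -0.646, -0.08]
contact_force: [0.3, -0.1, -0.1]
opening: -0.002
```

```bash
python3 -c "
from station import r
print(r.sense()['contact_force']);print(r.finish_job())"
```

```text
[ 0.32625156 -0.06623776 -0.08461173]
the job is handed in; nothing more can be done
None
```

The frame is hanging on the rail against the stop collar, and I handed the job in at about 21 s of the 59 s allowed. I lifted it out of the stand, hooked it onto the open right end and let go. I then pushed it left under the keeper bar with closed, slightly tilted fingers low on the grip block, until the hook bore on the collar.

- **Pressing on the collar:** the wrist force along the rail reached about 5.5 N, so I estimate roughly 4 N on the collar, well under the 12 N at which it shifts.
- **Final picture:** the hook's left edge meets the collar's face with no visible gap, the frame is upright, and the gripper is well above it with about zero contact force.
- **Collar position:** I did not measure it again after the push. That it stayed put rests on the low force and the pictures, where it did not move relative to the hook.
- **A disagreement:** early side-camera readings put the collar face at 68–75 mm along the rail, while the wrist camera gave 61–65 mm. I settled it by approaching in small steps until contact.
- **Bystanders:** I touched none of the tin, printing block or whetstone, but I did not measure their final positions.

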